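Clamp a column of cartons for banding

ROBOT

A 6-joint arm with a two-finger parallel gripper is mounted at the origin on the work surface. World frame = base frame: x ahead of the robot, y to its left, z up, the work surface at z = 0. Lengths are in m, angles in rad, forces in N, time in s.
With the tool pointing down it reaches from about 0.225 to 0.875 m from the base axis. Payload 3.4 kg.
Tool frame: the origin (TCP) lies at the very end of the fingers, on their centre line; the grasp point (between the pads) lies 19 mm behind it; x points along the fingers, y is the direction in which the jaws open and shut, and the axes are right-handed (so a half turn about x gives the same grasp; the last joint's range is limited). The gripper opens to 85 mm and grips with 20 to 120 N. Pads are 22 mm wide; open, the fingers measure 114 mm over their backs; the gripper's body (76 mm by 85 mm) begins 54 mm behind the grasp point. The pads swing forward as they close: fully open they stand 13 mm farther back than shut.
Start: joints at [1.038, 0.276, 1.505, -0, 1.361, -0.121], TCP at [0.23, 0.527, 0.209] pointing down, gripper open.
Joint ranges: [-2.89, 2.89], [-0.75, 2.08], [0.22, 2.7], [-1.18, 4.32], [0.11, 2.71], [-2.7, 2.7]. Speed limits (rad/s): [2.57, 2.57, 3.14, 3.14, 3.14, 3.14].

INTERFACE

Orientations are given as a unit quaternion [w, x, y, z].
In Python, from rig import manip gives the robot as it stands. The module is installed in compiled form; this text tells all that it offers.
- The arm moves only by the tool play_rows, never from a script. Its argument "plan" is a list that holds one entry, the list of rows, each a list of 5 numbers: the closure, from 0 (fully open) to 1 (shut), then the shift along the tool's x, y, z in m, then the turn about the tool's x in degrees. A call has 1 to 12 rows; each row is the pose to reach, as a shift and turn from the pose measured when the call began, along the tool's axes at that moment; what a row does not reach only later rows make up. A row lasts 1/10 s, in which the tool goes at most 50 mm and 8.59 degrees, less where a joint would pass 70% of its speed; a pose out of reach is approached as far as the arm can. A call with a gripper value outside its range is refused whole. The fingers move at their own pace and stop on an object; "grip_force" is the grip in N (left out, the last holds). Time passes only in rows, so rows that repeat a pose let the fingers close. It gives the time, the measured TCP pose, the force and the opening at its end, in the units of the state.
- manip.get_state(): the state, without advancing time (a new reading comes with each control period).
- manip.get_image(name): name is "scene" or "side" or "wrist"; returns (picture, depth): 384x512x3 uint8, red, green, blue; 384x512 float32, m along the optical axis (not along the pixel's ray), 0 where there is no reading.
- manip.camera_params(name): a dict with "intrinsics" (3x3 intrinsics, pixels), "R" (3x3) and "t" (3): a world point X has camera coordinates R X + t; the wrist camera has in their place "mount" (4x4, takes a point from camera to tool coordinates, whose origin is the TCP and whose axes are the tool frame's). Camera axes: x right, y down, z forward; pixel columns grow to the right and rows downward; lengths in m; the calibration is good to about 2 mm. A picture is of the moment at which its call begins: read the wrist's pose just before it. camera_params takes no time and is no camera call.
- manip.sign_off(): hands the job in, once; it reports no verdict.
The state is a dict: "clock": time; "qpos": joint angles; "qd": joint speeds; "effort": joint torques, N m; "position": TCP position; "ee_rot": TCP orientation; "contact_force": force on the tool from outside, world axes, zero at the start; "moment": the same for the moment, N m; "width": finger opening in m.
Only numpy, scipy, OpenCV 4.12 (cv2) and the standard library are available. Lean on these libraries where they do the work, as an engineer would, in place of code of your own. Each camera call takes 0.05 s, during which the arm holds its last target.

TASK

Set the two loose cartons squarely on top of the carton already standing between the clamp's jaws, so that all three make one straight column. Then pump the clamp's orange trigger, and only the trigger, until the moving jaw has closed on the column and pinches it firmly against the fixed jaw without crushing the cartons. Finish while still holding the trigger squeezed so the pressure stays on; do not let go, and leave the other things on the bench alone.

Things in the scene. Friction and masses are not known exactly. Their poses are not given: they have to be found in the camera images.
- carton_a_mid (a point): Centre (half-way up) of a loose closed kraft carton, 62 x 90 x 36 mm (its x, y, z), about 0.25 to 0.5 kg, taped along its long way. It stands flat on the bench at the start.
- carton_b_mid (a point): Centre (half-way up) of a second loose carton, the same in every way. Either may go on first.
- carton_base_mid (a point): Centre (half-way up) of the third carton, the same in every way, loose too, already standing on the clamp's board between the jaws, its y axis roughly along the clamp bar: some 8 to 14 mm from the fixed jaw and 8 to 22 mm from the moving jaw. The jaw crushes a carton when it presses on that one with more than about 24 N.
- clamp: One-hand bar clamp lying on its side, screwed to an 18 mm thick plywood board on the bench. Steel bar along its y axis at x = 0, 48 mm above the bench; black housing x -30 to 74, y 13 to 77, up to z 72 mm. Origin: on the bench under the bar, in the plane of the fixed jaw's cork face (y = 0). x: from the bar towards the cartons; y: from the moving jaw towards the fixed jaw; z up.
- fixed_face (a point): Middle of the fixed jaw's upright cork face, at x 75, y 0, z 67 mm in the clamp's frame and with its axes; the face looks to -y and is 92 mm wide and 90 mm high (22 to 112 mm above the bench). Between the two jaws nothing is in the way from above: the bar runs beside the cartons (x -12 to 10 mm, its top 52 mm above the bench).
- handle_back (a point): Middle of the back (+y) of the fixed pistol handle, at x -65, y 80, z 48 mm in the clamp's frame. The black handle is a bar along x that sticks out towards the robot (x -27 to -127, y 60 to 80, 33 to 63 mm above the bench), open bench below it.
- clamp_grip (a point): Where a gripper is centred to pump: x -65, y 62, z 48 mm in the clamp's frame and with its axes. Handle and trigger are taken together from above, one finger behind the handle, one in front of the trigger, closing along y: 51 mm across with the trigger out (y 29 to 80), 35 mm with it fully in (y 45 to 80). Only the trigger moves; an opening of 70 mm or more about this point lets it right out.
- trigger_pull (a point): Point on the trigger's front (-y) face where a finger pulls it, 48 mm above the bench; it moves some 16 mm to +y over a full pull, against 7 to 9 N. The trigger is an orange bar 10 mm thick, 26 mm high, 75 mm long, beside the handle and parallel to it.
- trigger (a joint): Trigger angle, rad: 0 out, 0.125 at its stop; a spring brings it out. A full squeeze draws the jaw in 7 mm, one of the bar's saw teeth; it stays there as the trigger goes out. At the stop: let right out, pump again. Once tight, the trigger halts short of its stop and the jaw presses with 1.8 times what the finger adds beyond 8 N (14 to 18 N is right, 30 may crush, 45 does); let out, the pressure goes.
- jaw (a joint): Travel of the moving jaw with its toothed bar, m; grows towards the fixed jaw. Its cork face stands 130 mm from the fixed jaw's at 0; on cartons held tight it stops at 0.040.
- jaw_face (a point): Middle of the moving jaw's cork face, at x 75 mm in the clamp's frame, 67 mm above the bench; as wide and high as the fixed one. Not to be pushed by hand.
- sample_case: Bystander: closed blue case with a clear lid, 72 x 94 x 34 mm, origin under its centre, among the cartons.
- tape_roll: Bystander: roll of brown tape lying flat, 104 mm across, 48 mm high, origin under its centre.
- screw_jar: Bystander: clear jar with red cap, 68 mm across, 85 mm high, origin under its centre.
- try_square: Bystander: try square lying flat, blade 150 mm, stock 110 mm.
- channel_offcut: Bystander: aluminium channel offcut, 140 x 30 x 30 mm, origin under its centre.
- screwdriver: Bystander: screwdriver lying on the bench.
There are look-alikes about, which are no part of the job. Leave any black or turquoise look-alike of the part that bears carton_a_mid alone.

How it is judged:
By the outcome, as a careful person would: the job done as asked, in the order asked, and still so for the second after the job is handed in, while the arm keeps its last pose, push and grip.
It also fails if it takes over 67 s, if anything falls off the work surface, if the arm or the gripper's body presses on something with over 40 N, if the wrist force passes 120 N, or if a joint passes its speed limit or range.

## Working session

There is one attempt and no reset: what is moved stays moved. The work goes in short steps, Python scripts to look and compute and a tool call to move; the robot and the scene stay as the last step left them, time stands still between calls to the robot, and variables do not carry over. Pictures are saved under pics/ and viewed, and the job is handed in when it is done.

Besides the shell and the picture viewer there is one more tool, called after "Emit:" by a JSON object that holds its "method" and its "body". play_rows: Moves the arm, as the interface text tells. Its arguments: {"type":"object","properties":{"plan":{"type":"array","items":{"type":"array","items":{"type":"array","items":{"type":"number"}}}},"grip_force":{"type":"number"}},"required":["plan"]}

```bash
mkdir -p pics; python3 - <<'E'
from rig import manip
import cv2,numpy as np,pickle
s=manip.get_state();print(s)
for n in ["scene","side","wrist"]:
    p=manip.camera_params(n);print(n,p)
    im,d=manip.get_image(n)
    np.savez(f"pics/{n}0.npz",im=im,d=d)
    cv2.imwrite(f"pics/{n}0.png",cv2.resize(im[:,:,::-1],(800,600),interpolation=cv2.INTER_CUBIC))
E
```

```text
{'clock': 0.0, 'qpos': array([ 1.03801343e+00,  2.76637057e-01,  1.50614773e+00, -5.64665830e-06,
        1.36070504e+00, -1.21034958e-01]), 'qd': array([ 8.51716211e-04, -8.38578772e-04,  5.07109207e-04, -4.35324007e-04,
        2.39013777e-03, -4.35164206e-05]), 'effort': array([-4.04038537e-04, -4.16769755e+01, -2.45803607e+01, -1.41987284e-04,
        1.07012299e-02,  2.08104586e-05]), 'position': array([0.22985185, 0.52643124, 0.20770996]), 'ee_rot': array([ 0.69196083,  0.14391239,  0.69238791, -0.1451841 ]), 'contact_force': array([ 0.29384866, -0.89549108, -0.40149843]), 'moment': array([0.02659739, 0.03567108, 0.00096244]), 'width': 0.08574277227986767}
scene {'intrinsics': array([[470.71015887,   0.        , 253.26024186],
       [  0.        , 470.71015887, 195.6224021 ],
       [  0.        ,   0.        ,   1.        ]]), 'R': array([[ 0.72076346,  0.69311851, -0.00931539],
       [ 0.41240974, -0.43958263, -0.79792563],
       [-0.55715191,  0.57127388, -0.60268392]]), 't': array([-0.44977838, -0.14779728,  1.64267577])}
side {'intrinsics': array([[379.56469729,   0.   
[... 156 characters left out ...]
2822072,  0.00486789],
       [-0.08084754, -0.65388162, -0.75226492],
       [ 0.09963897,  0.74565292, -0.65884277]]), 't': array([-0.52998225,  0.14023787,  1.18430092])}
wrist {'intrinsics': array([[270.94539728,   0.        , 255.26263731],
       [  0.        , 270.94539728, 188.99929404],
       [  0.        ,   0.        ,   1.        ]]), 'mount': array([[-1.05500939e-03, -3.05760364e-01,  9.52107917e-01,
        -1.64075989e-01],
       [ 9.99999405e-01, -5.85606143e-04,  9.20015051e-04,
        -3.34751897e-04],
       [ 2.76256108e-04,  9.52108322e-01,  3.05760800e-01,
        -7.85548604e-02],
       [ 0.00000000e+00,  0.00000000e+00,  0.00000000e+00,
         1.00000000e+00]])}
```

View pics/scene0.png

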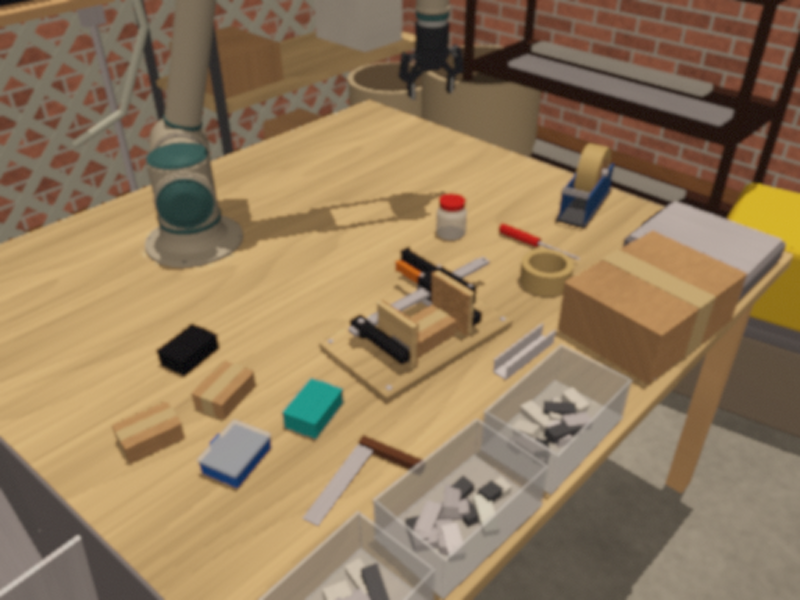

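View pics/side0.png

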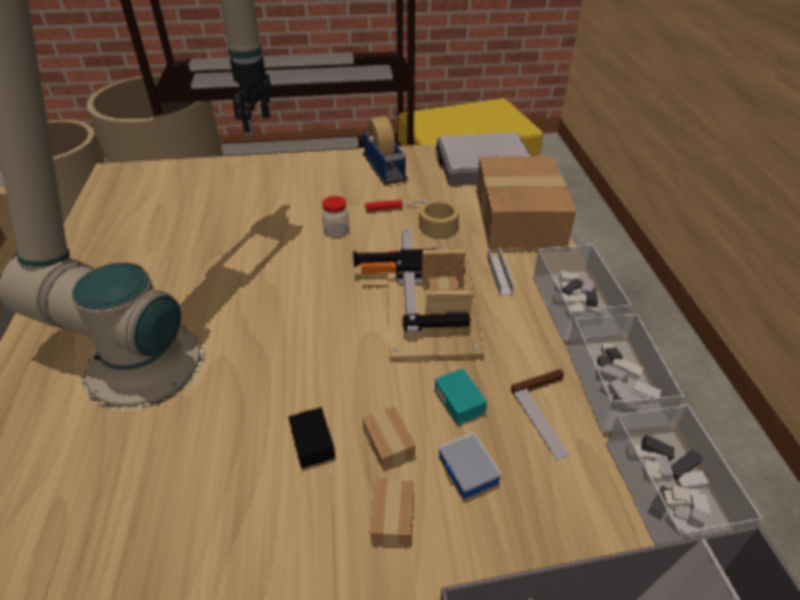

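View pics/wrist0.png

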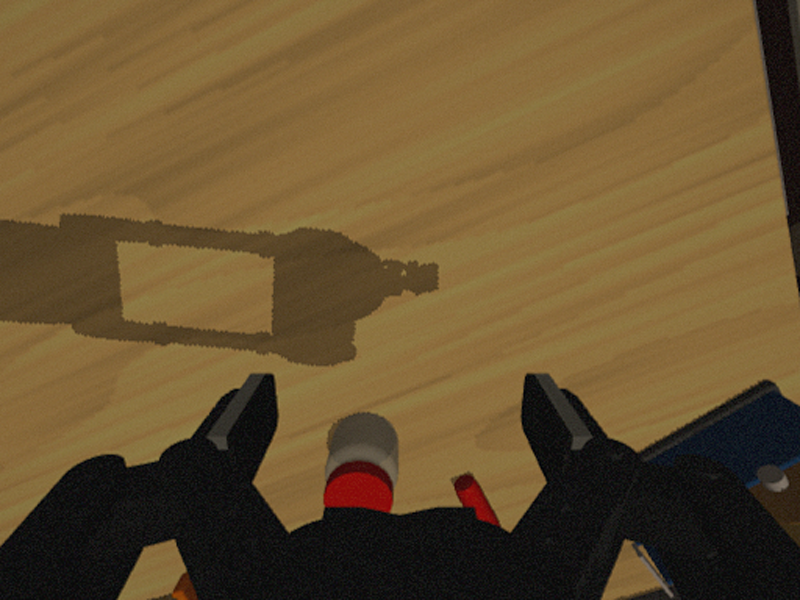

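The loose kraft cartons are at scene (224,388) and (148,430), and side (388,437) and (392,512). These could be mistaken for them:
- black block: scene (188,348)
- turquoise block: scene (313,407)
- blue case: scene (236,453)
- big box at the right: scene (650,300)
- base carton in the clamp: scene (435,325)

Next I'll measure them.

```bash
cat > h.py <<'E'
import numpy as np,cv2
from rig import manip
from scipy.spatial.transform import Rotation as Rn
def quat(q): return Rn.from_quat([q[1],q[2],q[3],q[0]]).as_matrix()
def cam(n,st=None):
    p=manip.camera_params(n)
    K=p["intrinsics"]
    if n=="wrist":
        T=np.eye(4);T[:3,:3]=quat(st["ee_rot"]);T[:3,3]=st["position"]
        M=T@p["mount"]; return K,M[:3,:3],M[:3,3]
    R=np.array(p["R"]);return K,R.T,-R.T@p["t"]
def cloud(n,d,st=None):
    K,R,c=cam(n,st)
    v,u=np.mgrid[0:d.shape[0],0:d.shape[1]]
    P=np.stack([(u-K[0,2])/K[0,0]*d,(v-K[1,2])/K[1,1]*d,d],-1)
    X=P@R.T+c; X[d<=0]=np.nan; return X
def onplane(n,uv,z,st=None):
    K,R,c=cam(n,st);uv=np.atleast_2d(np.array(uv,float))
    r=np.c_[(uv-[K[0,2],K[1,2]])/[K[0,0],K[1,1]],np.ones(len(uv))]@R.T
    return c+r*((z-c[2])/r[:,2])[:,None]
def proj(n,X,st=None):
    K,R,c=cam(n,st);p=(np.atleast_2d(X)-c)@R@K.T;return p[:,:2]/p[:,2:]
E
python3 - <<'E'
from h import *
for n,pts in [("scene",[(224,388),(148,430),(435,325),(399,330),(453,300),(330,510)]),("side",[(388,437),(392,512),(446,285),(450,298),(340,470)])]:
    z=np.load(f"pics/{n}0.npz");im,d=z["im"],z["d"];X=cloud(n,d)
    for p in pts:
        u,v=int(p[0]*.64),int(p[1]*.64);print(n,p,X[v,u].round(4),im[v,u])
    # kraft-coloured points near carton-top height
    hsv=cv2.cvtColor(im,cv2.COLOR_RGB2HSV)
    m=((X[...,2]>.027)&(X[...,2]<.045)).astype(np.uint8)
    k,l,st,c=cv2.connectedComponentsWithStats(m)
    for i in range(1,k):
        if st[i,4]>120:
            P=X[l==i];r=cv2.minAreaRect((P[:,:2]*1000).astype(np.float32))
            print(n,c[i].round()/.64,st[i,4],[np.round(a,1) for a in r],P[:,2].mean().round(4),im[l==i].mean(0).round())
for n,box in [("scene",(60,200,170,310)),("side",(190,230,300,360))]:
    im=np.load(f"pics/{n}0.npz")["im"][box[1]:box[3],box[0]:box[2]]
    cv2.imwrite(f"pics/{n}_crop1.png",cv2.resize(im[:,:,::-1],None,fx=5,fy=5))
im=np.load("pics/scene0.npz")["im"][150:260,200:335]
cv2.imwrite("pics/clamp_crop1.png",cv2.resize(im[:,:,::-1],None,fx=5,fy=5))
E
```

```text
scene (224, 388) [ 0.4806 -0.2577  0.0371] [190 153 103]
scene (148, 430) [ 0.4711 -0.3939  0.0357] [184 142  93]
scene (435, 325) [0.6385 0.0844 0.0554] [184 140  90]
scene (399, 330) [0.6294 0.0022 0.0881] [129 103  67]
scene (453, 300) [0.6331 0.1362 0.0797] [110  79  49]
scene (330, 510) [ 0.7639 -0.2824 -0.0016] [184 157 125]
scene [707.8125   9.375 ] 197 [array([  68.4, 2358.7]), array([417.7,  56.2]), np.float64(0.3)] 0.0358 [124.  86.  68.]
scene [193.75 237.5 ] 202 [array([ 33.6, -16.6]), array([136. ,  76.6]), np.float64(62.5)] 0.0352 [114. 101.  83.]
scene [764.0625 264.0625] 183 [array([975.4, 701.6]), array([ 13. , 218.5]), np.float64(0.4)] 0.0393 [111.  99.  92.]
scene [546.875  257.8125] 123 [array([646.1, 415.6]), array([81.1, 40.7]), np.float64(37.1)] 0.037 [136. 109.  65.]
scene [545.3125 278.125 ] 158 [array([676.9, 372.7]), array([103.,  50.]), np.float64(29.4)] 0.0362 [133. 106.  64.]
scene [637.5    339.0625] 541 [array([939.2, 355.5]), array([334.4, 163.3]), np.float64(47.3)] 0.0359 [113.  82.  52.]
scene [446.875  332.8125] 181 [array([652.4, 103.9]), array([1
[... 3276 characters left out ...]
[310.9375 432.8125] 692 [array([ 330.4, -232.1]), array([62.2, 95.3]), np.float64(12.8)] 0.0355 [27. 23. 21.]
side [387.5    432.8125] 705 [array([ 463.5, -249.7]), array([63.2, 93.2]), np.float64(18.0)] 0.0354 [151. 117.  81.]
side [681.25  471.875] 1581 [array([ 924.3, -388.8]), array([ 99.2, 186.2]), np.float64(2.4)] 0.0357 [114. 105. 100.]
side [639.0625 489.0625] 269 [array([ 846.1, -398.1]), array([  4.1, 200.2]), np.float64(2.3)] 0.0361 [106.  98.  94.]
side [468.75   460.9375] 909 [array([ 589.4, -320.2]), array([75.8, 96.5]), np.float64(18.1)] 0.0335 [127. 125. 127.]
side [392.1875 507.8125] 933 [array([ 455.8, -388.2]), array([92.9, 62. ]), np.float64(80.5)] 0.0356 [153. 119.  82.]
```

View pics/clamp_crop1.png

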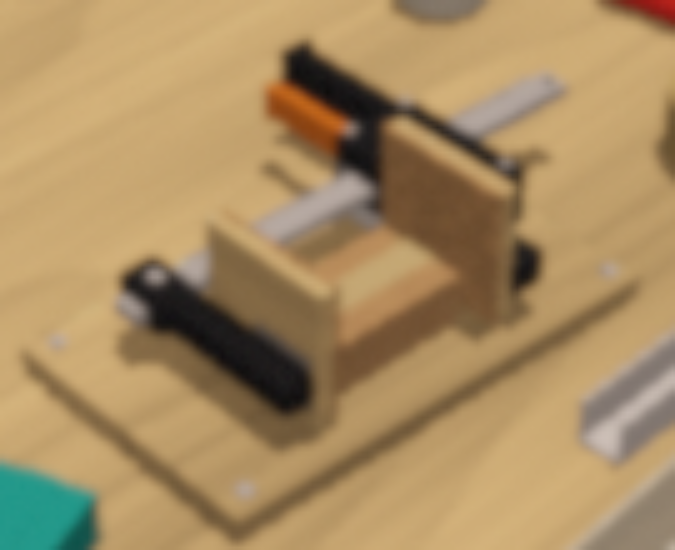

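View pics/scene_crop1.png

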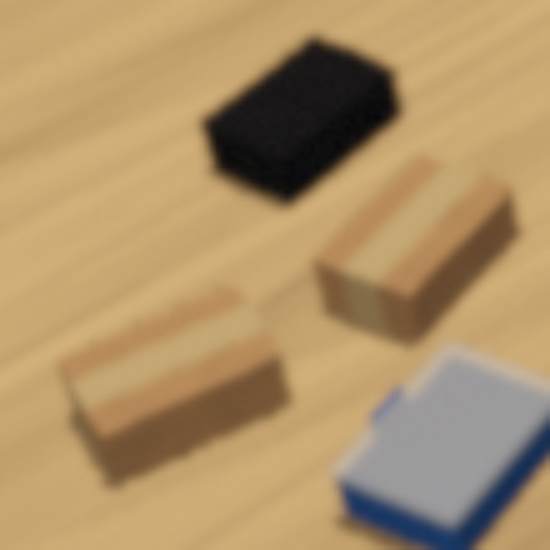

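The crop confirms it: two taped kraft cartons, black and turquoise blocks nearby. Measured tops are 36 mm high and about 63×92 mm, which matches the description. Next I'll estimate the clamp pose and work out the moves.

```bash
cat >> h.py <<'E'
def pose(st):
    R=quat(st["ee_rot"]);return R,np.array(st["position"])
def togo(st,X,yaw_deg):
    """shift in tool axes, turn about tool x so that tool y lies along yaw (mod 180)"""
    R,p=pose(st);sh=R.T@(np.array(X)-p)
    yc=np.degrees(np.arctan2(R[1,1],R[0,1]))
    # turning +a about tool x (pointing down) lowers world yaw
    a=-(yaw_deg-yc)*np.sign(-R[2,0]); a=(a+90)%180-90
    print("tool axis z",R[:,0].round(3),"yaw tooly",yc.round(2),"shift mm",(sh*1000).round(1),"turn",round(a,2),"or",round(a-180*np.sign(a),2),"q6",st["qpos"][5].round(3))
E
python3 - <<'E'
from h import *
st=manip.get_state()
togo(st,[.465,-.249,.2],18)
A=[]
for n in ("scene","side"):
    z=np.load(f"pics/{n}0.npz");im,d=z["im"],z["d"];X=cloud(n,d)
    reg=(X[...,0]>.5)&(X[...,0]<.78)&(X[...,1]>-.1)&(X[...,1]<.3)
    def rect(m,t):
        P=X[m&reg];
        if len(P)<10: print(n,t,len(P));return
        lo=np.nanpercentile(P,[2,50,98],axis=0)
        r=cv2.minAreaRect((P[:,:2]*1000).astype(np.float32));print(n,t,len(P),[np.round(a,1) for a in r],lo.round(4).tolist())
    Z=X[...,2]
    rect((Z>.014)&(Z<.022),"board")
    hsv=cv2.cvtColor(im,cv2.COLOR_RGB2HSV)
    rect((hsv[...,0]<14)&(hsv[...,1]>180)&(hsv[...,2]>120),"trigger")
    rect((Z>.050)&(Z<.058)&(X[...,0]>.59),"basetop")
    rect((Z>.105)&(Z<.118),"jawtops")
    rect((Z>.075)&(Z<.105)&(X[...,1]<.06),"movjaw")
    rect((Z>.075)&(Z<.105)&(X[...,1]>.1),"fixjaw")
    g=(hsv[...,1]<60)&(Z>.045)&(Z<.058); rect(g,"bar")
E
```

```text
tool axis z [-0.001 -0.001 -1.   ] yaw tooly 66.4 shift mm [   8.7 -616.6  525.8] turn 48.4 or -131.6 q6 -0.121
scene board 2108 [array([641.9, 113.7]), array([403.5, 223.5]), np.float64(76.7)] [[0.5085, -0.0684, 0.0145], [0.649, -0.0033, 0.0176], [0.7571, 0.2327, 0.0212]]
scene trigger 18 [array([506.2, 178.9]), array([ 9.6, 12.4]), np.float64(85.4)] [[0.5005, 0.1739, 0.0431], [0.5057, 0.1776, 0.0562], [0.5121, 0.1834, 0.0608]]
scene basetop 528 [array([658.2, 146.5]), array([348.6, 120.9]), np.float64(68.3)] [[0.5925, -0.0172, 0.0504], [0.6322, 0.0912, 0.054], [0.6791, 0.2005, 0.0578]]
scene jawtops 321 [array([657.7, 161.5]), array([344.9, 132.5]), np.float64(67.4)] [[0.5744, 0.0023, 0.1052], [0.6267, 0.0214, 0.111], [0.7769, 0.2932, 0.1147]]
scene movjaw 224 [array([614.7,   7.1]), array([97.5, 15.5]), np.float64(0.9)] [[0.5729, 0.0012, 0.0763], [0.6248, 0.0066, 0.0895], [0.6627, 0.0139, 0.1047]]
scene fixjaw 269 [array([678.6, 186.3]), array([271.5,  94. ]), np.float64(28.4)] [[0.5841, 0.1318, 0.0754], [0.641, 0.138, 0.0906], [0.7778, 0.287, 0.1041]]
scene bar 450 [array([595.3,
[... 544 characters left out ...]
.0185, 0.0505], [0.6246, 0.1055, 0.054], [0.7681, 0.2852, 0.0579]]
side jawtops 256 [array([656.1, 161.5]), array([348.2, 128.2]), np.float64(66.9)] [[0.5715, 0.0023, 0.1053], [0.621, 0.0219, 0.1104], [0.7755, 0.2895, 0.1145]]
side movjaw 204 [array([613.3,   6. ]), array([ 8.9, 90.8]), np.float64(86.0)] [[0.5689, 0.0008, 0.0757], [0.6119, 0.0066, 0.0897], [0.656, 0.0118, 0.1044]]
side fixjaw 223 [array([684.9, 197.9]), array([249.6, 110.3]), np.float64(26.2)] [[0.5789, 0.1307, 0.0756], [0.6318, 0.1385, 0.0898], [0.7783, 0.2923, 0.1044]]
side bar 411 [array([550.2, 124.9]), array([124.6, 329.9]), np.float64(14.3)] [[0.5218, -0.0217, 0.046], [0.5499, 0.0653, 0.0521], [0.6421, 0.2917, 0.0578]]
```

Emit:
{"method": "play_rows", "body": {"plan": [[[0,-0.042,-0.28,0.547,66.4],[0,-0.042,-0.28,0.547,66.4],[0,-0.042,-0.28,0.547,66.4],[0,-0.042,-0.28,0.547,66.4],[0,-0.042,-0.28,0.547,66.4],[0,-0.042,-0.28,0.547,66.4],[0,-0.042,-0.28,0.547,66.4],[0,-0.042,-0.28,0.547,66.4],[0,-0.042,-0.28,0.547,66.4],[0,-0.042,-0.28,0.547,66.4],[0,-0.042,-0.28,0.547,66.4],[0,-0.042,-0.28,0.547,66.4]]]}}

```text
clock: 1.35
position: [0.6099, 0.0617, 0.249]
ee_rot: [-0.5, -0.5, -0.5, 0.501]
contact_force: [0.3, 0.8, 0.2]
width: 0.0852
```

Emit:
{"method": "play_rows", "body": {"plan": [[[0,0,0,0,0],[0,0,0,0,0]]]}}

```text
clock: 1.55
position: [0.6101, 0.0605, 0.248]
ee_rot: [-0.499, -0.5, -0.5, 0.502]
contact_force: [0.1, 0.1, -0.2]
width: 0.0854
```

```bash
cat >> h.py <<'E'
def wsnap(name):
    st=manip.get_state();im,d=manip.get_image("wrist")
    np.savez(f"pics/{name}.npz",im=im,d=d,pos=st["position"],rot=st["ee_rot"])
    cv2.imwrite(f"pics/{name}.png",cv2.resize(im[:,:,::-1],(800,600),interpolation=cv2.INTER_CUBIC))
    return st,im,d
def wload(name):
    z=np.load(f"pics/{name}.npz");return dict(position=z["pos"],ee_rot=z["rot"]),z["im"],z["d"]
E
python3 - <<'E'
from h import *
st,im,d=wsnap("w1");print(st["clock"],st["position"],st["contact_force"]);togo(st,[.465,-.249,.2],18)
E
```

```text
1.55 [0.61011126 0.06053533 0.24801709] [ 0.05059855  0.05017142 -0.22931315]
tool axis z [-0.003 -0.    -1.   ] yaw tooly -0.16 shift mm [  48.6 -144.1  309.9] turn -18.16 or 161.84 q6 -0.011
```

View pics/w1.png

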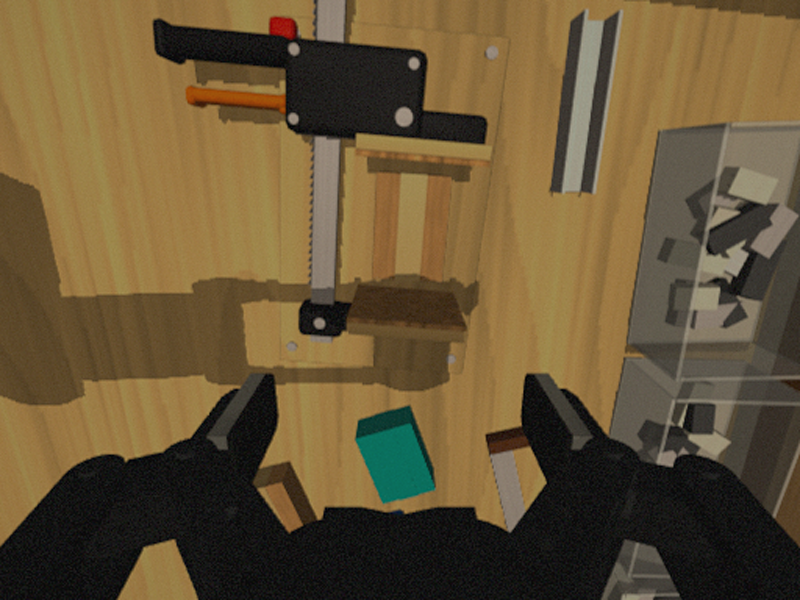

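The wrist view shows the whole clamp: handle and orange trigger at (190–290, 40/100), fixed jaw at (425,148), moving jaw at (407,310), base carton at (410,225). I'll measure these.

```bash
cat > m1.py <<'E'
from h import *
st,im,d=wload("w1");X=cloud("wrist",d,st);Z=X[...,2]
hsv=cv2.cvtColor(im,cv2.COLOR_RGB2HSV)
v,u=np.mgrid[0:384,0:512]
def rect(m,t,show=True):
    k,l,s,c=cv2.connectedComponentsWithStats(m.astype(np.uint8))
    i=1+s[1:,4].argmax();P=X[l==i];r=cv2.minAreaRect((P[:,:2]*1000).astype(np.float32))
    print(t,s[i].tolist(),[np.round(a,1) for a in r],"z",np.median(P[:,2]).round(4));return l==i
b=(u>225)&(u<300)&(v>100)&(v<185)
B=rect(b&(Z>.049)&(Z<.059),"base")
cs,_=cv2.findContours(B.astype(np.uint8),0,2);r=cv2.minAreaRect(cs[0]);c=cv2.boxPoints(r)
print("img box",c.round(1).tolist());P=onplane("wrist",c,.054,st);print(P.round(4).tolist(),P.mean(0))
rect((hsv[...,0]<16)&(hsv[...,1]>200)&(u<190)&(v<80)&(Z>.04),"trigger")
rect((hsv[...,2]<60)&(u<190)&(v<45)&(v>10)&(Z>.05),"handle")
rect((Z>.067)&(Z<.077)&(u>180)&(u<275)&(v<90),"housing")
rect((Z>.108)&(Z<.117)&(u>215)&(u<320)&(v<110),"fixed top")
rect((Z>.105)&(Z<.117)&(u>200)&(u<320)&(v>150)&(v<235),"mov top")
rect((Z>.046)&(Z<.057)&(u>195)&(u<222)&(v>85)&(v<200),"bar")
# fixed face points: upright
for t,q in [("fix",(u>225)&(u<320)&(v<112)&(v>80)&(Z>.108)),("mov",(u>205)&(u<310)&(v>170)&(v<235)&(Z>.07))]:
    P=X[q]; print(t,len(P),np.nanmin(P,0).round(4),np.nanmax(P,0).round(4))
E
python3 m1.py; python3 -c "
import cv2;i=cv2.imread('pics/w1.png')[0:400,130:530];cv2.imwrite('pics/w1c.png',cv2.resize(i,(600,600)))"
```

```text
base [239, 110, 51, 70, 3164] [array([619.3,  83. ]), array([90.8, 62. ]), np.float64(86.2)] z 0.0527
img box [[237.3000030517578, 177.6999969482422], [241.10000610351562, 109.4000015258789], [289.20001220703125, 112.0999984741211], [285.3999938964844, 180.39999389648438]]
[[0.5847, 0.0403, 0.054], [0.5916, 0.1301, 0.054], [0.6527, 0.1266, 0.054], [0.6507, 0.0363, 0.054]] [0.61993787 0.0833285  0.054     ]
trigger [119, 55, 64, 18, 602] [array([485.4, 183.9]), array([13.3, 74.2]), np.float64(84.5)] z 0.0586
handle [98, 12, 92, 33, 1738] [array([484.1, 218.7]), array([ 23.5, 105.2]), np.float64(83.6)] z 0.0605
housing [184, 25, 90, 64, 4954] [array([577.7, 187.5]), array([ 61.4, 100.8]), np.float64(84.9)] z 0.0704
fixed top [228, 85, 88, 22, 1221] [array([626.5, 145.2]), array([14. , 91.7]), np.float64(85.0)] z 0.1106
mov top [222, 201, 77, 18, 934] [array([615. ,  14.6]), array([14.7, 91.8]), np.float64(84.9)] z 0.1104
bar [196, 86, 26, 114, 1792] [array([545.9,  84.7]), array([147.1,  36.8]), np.float64(87.9)] z 0.0505
fix 1221 [0.581  0.1346 0.1083] [0.6726 0.1559 0.1136]
mov 1601 [0.5693 0.0043 0.0701] [0.6613 0.0259 0.1127]
```

View pics/w1c.png

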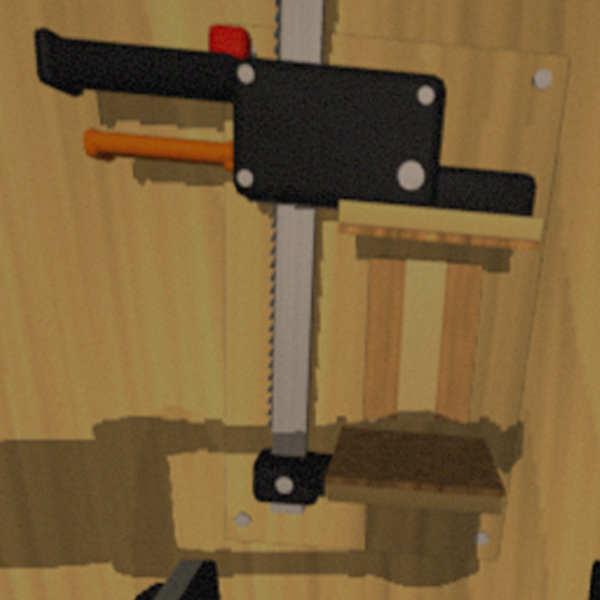

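Emit:
{"method": "play_rows", "body": {"plan": [[[0,0.0,-0.144,0.31,-18.2],[0,0.0,-0.144,0.31,-18.2],[0,0.0,-0.144,0.31,-18.2],[0,0.04,-0.144,0.31,-18.2],[0,0.048,-0.144,0.31,-18.2],[0,0.048,-0.144,0.31,-18.2],[0,0.048,-0.144,0.31,-18.2],[0,0.048,-0.144,0.31,-18.2],[0,0.048,-0.144,0.31,-18.2],[0,0.048,-0.144,0.31,-18.2]]]}}

```text
clock: 2.6
position: [0.4653, -0.2463, 0.2012]
ee_rot: [0.572, 0.414, 0.574, -0.415]
contact_force: [0.6, 0.2, -0.4]
width: 0.0852
```

```bash
cat > m2.py <<'E'
from h import *
import sys
st,im,d=wsnap(sys.argv[1]);X=cloud("wrist",d,st);Z=X[...,2]
print(st["clock"],st["position"],st["width"])
hsv=cv2.cvtColor(im,cv2.COLOR_RGB2HSV)
lo,hi=float(sys.argv[2]),float(sys.argv[3])
m=((Z>lo)&(Z<hi)).astype(np.uint8);m=cv2.morphologyEx(m,cv2.MORPH_OPEN,np.ones((3,3)))
k,l,s,c=cv2.connectedComponentsWithStats(m)
for i in range(1,k):
    if s[i,4]>300:
        P=X[l==i];r=cv2.minAreaRect((P[:,:2]*1000).astype(np.float32))
        print((c[i]/.64).round(),s[i,4],[np.round(a,1) for a in r],np.median(P[:,2]).round(4),im[l==i].mean(0).round())
if len(sys.argv)>4: togo(st,[float(a) for a in sys.argv[4:7]],float(sys.argv[7]))
E
python3 m2.py w2 .027 .045 .465 -.249 .01 18
```

```text
2.6 [ 0.46533198 -0.24625219  0.20121923] 0.08520570876986486
[240. 185.] 4151 [array([ 331.4, -229.9]), array([62.4, 90.4]), np.float64(12.8)] 0.0345 [18. 17. 17.]
[597. 227.] 3913 [array([ 605.1, -173.2]), array([62.8, 90.5]), np.float64(18.2)] 0.0349 [ 12. 110.  92.]
[398. 260.] 3485 [array([ 464.2, -247.3]), array([62. , 90.6]), np.float64(17.7)] 0.0347 [124.  93.  52.]
[503. 373.] 2646 [array([ 590.4, -317.7]), array([75.4, 93.2]), np.float64(17.6)] 0.0326 [113. 113. 108.]
[342. 401.] 2607 [array([ 456.5, -385.5]), array([91.6, 62. ]), np.float64(79.8)] 0.0345 [111.  82.  46.]
[764. 459.] 501 [array([ 848.1, -315. ]), array([60.9, 28.3]), np.float64(60.2)] 0.0361 [87. 81. 70.]
tool axis z [-0.002  0.001 -1.   ] yaw tooly 18.23 shift mm [191.2  -0.8   2.8] turn 0.23 or -179.77 q6 -0.936
```

View pics/w2.png

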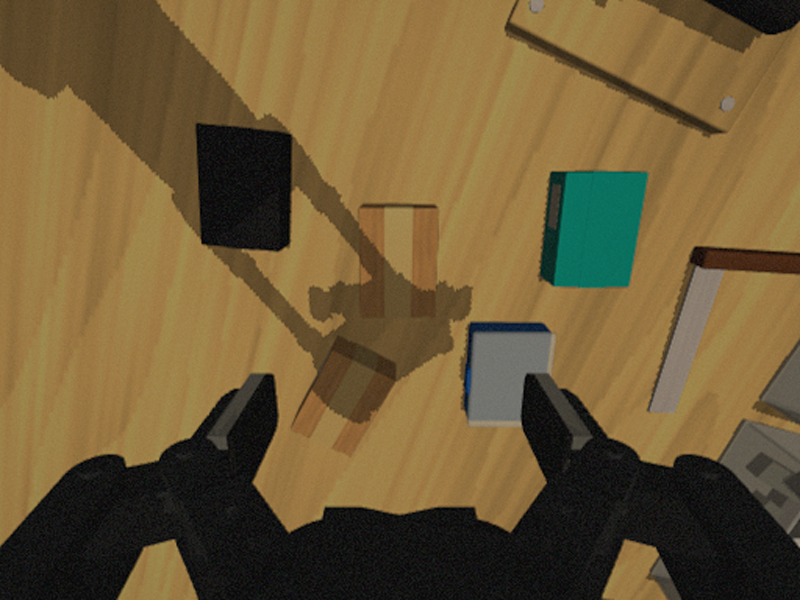

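Emit:
{"method": "play_rows", "body": {"plan": [[[0,0.05,-0.0015,0.0005,-0.5],[0,0.1,-0.0015,0.0005,-0.5],[0,0.15,-0.0015,0.0005,-0.5],[0,0.175,-0.0015,0.0005,-0.5],[0,0.195,-0.0015,0.0005,-0.5],[0,0.195,-0.0015,0.0005,-0.5],[0,0.195,-0.0015,0.0005,-0.5],[1,0.195,-0.0015,0.0005,-0.5],[1,0.195,-0.0015,0.0005,-0.5],[1,0.195,-0.0015,0.0005,-0.5],[1,0.195,-0.0015,0.0005,-0.5],[1,0.195,-0.0015,0.0005,-0.5]]], "grip_force": 30}}

```text
clock: 3.85
position: [0.469, -0.2507, 0.0135]
ee_rot: [0.579, 0.412, 0.57, -0.412]
contact_force: [7.0, 4.0, 35.5]
width: 0.0124
```

```bash
python3 - <<'E'
from h import *
st,im,d=wsnap("w3");print(st["clock"],st["position"],st["width"],st["contact_force"],st["ee_rot"])
im,d=manip.get_image("side");np.savez("pics/s3.npz",im=im,d=d)
c=im[220:380,170:370];cv2.imwrite("pics/s3.png",cv2.resize(c[:,:,::-1],None,fx=3.5,fy=3.5,interpolation=cv2.INTER_CUBIC))
E
```

```text
3.85 [ 0.46895454 -0.2506505   0.01347067] 0.012413580869381784 [ 7.01367847  3.99874315 35.47338056] [ 0.57921679  0.41154975  0.57033966 -0.41212546]
```

View pics/w3.png

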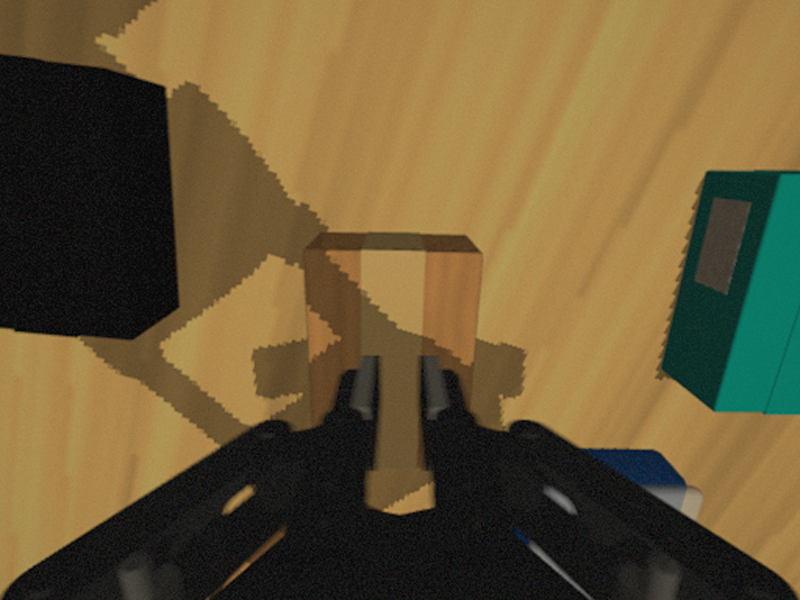

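View pics/s3.png

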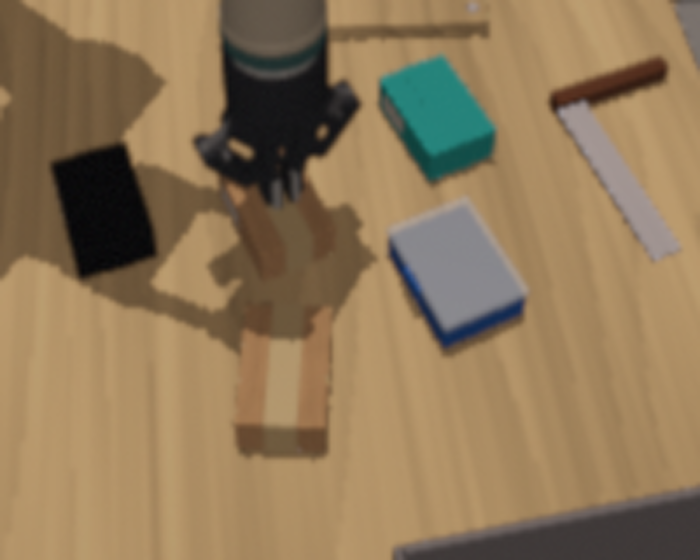

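```bash
python3 - <<'E'
from h import *
for nm in ("w2","w3"):
    st,im,d=wload(nm);X=cloud("wrist",d,st);R,p=pose(st);T=(X-p)@R
    print(nm,"tool coords of pixels (800-scale)")
    for q in ([(262,380),(540,380),(262,430),(225,440),(570,440)] if nm=="w2" else [(370,362),(433,362),(366,390),(436,390),(365,410),(400,300),(330,300),(460,300),(400,400),(400,480),(330,420)]):
        u,v=int(q[0]*.64),int(q[1]*.64);print(q,(T[v,u]*1000).round(1),"world",X[v,u].round(4))
z=np.load("pics/s3.npz");X=cloud("side",z["d"])
for q in [(250,210),(295,240),(280,190),(240,190),(285,270),(285,350),(305,310)]:
    u,v=int(q[0]/3.5+170),int(q[1]/3.5+220);print(q,X[v,u].round(4),z["im"][v,u])
E
```

```text
w2 tool coords of pixels (800-scale)
(262, 380) [-43.7 -44.4 -11.5] world [ 0.4197 -0.2493  0.2451]
(540, 380) [-42.7  44.7 -10.8] world [ 0.5045 -0.2221  0.2438]
(262, 430) [-52.5 -42.9   0.9] world [ 0.425  -0.2606  0.2538]
(225, 440) [-72.7 -44.7 -10.6] world [ 0.4197 -0.2502  0.274 ]
(570, 440) [-72.1  43.  -10. ] world [ 0.5032 -0.2233  0.2732]
w3 tool coords of pixels (800-scale)
(370, 362) [-31.8 -10.8 -12.1] world [ 0.4545 -0.2425  0.0451]
(433, 362) [-30.3  11.4 -11.3] world [ 0.4758 -0.2361  0.0437]
(366, 390) [-49.5 -10.6 -11.4] world [ 0.4547 -0.2429  0.0628]
(436, 390) [-49.8  10.8 -11.6] world [ 0.475  -0.2358  0.0632]
(365, 410) [-61.5 -10.2 -12. ] world [ 0.4549 -0.242   0.0748]
(400, 300) [-22.6  -0.  -31.2] world [ 0.4587 -0.221   0.0357]
(330, 300) [-21.2 -25.  -30.7] world [ 0.4352 -0.2295  0.0342]
(460, 300) [-22.7  20.9 -31.2] world [ 0.4785 -0.2142  0.036 ]
(400, 400) [-21.3   0.    9.8] world [ 0.4719 -0.2597  0.0349]
(400, 480) [16.3  0.2 80.2] world [ 0.4951 -0.3266 -0.002 ]
(330, 420) [-65.9 -19.1 -12. ] world [ 0.4464 -0.2449  0.0791]
(250, 210) [ 0.4428 -0.2597  0.0334] [98 70 46]
(295, 240) [ 0.4744 -0.2891  0.0341] [107  87  60]
(280, 190) [ 0.467  -0.2636  0.0613] [62 56 51]
(240, 190) [ 0.4364 -0.2428  0.0379] [141 104  70]
(285, 270) [ 0.4655 -0.2948  0.0027] [103  78  53]
(285, 350) [ 0.4571 -0.3787  0.0345] [177 150 109]
(305, 310) [ 0.475  -0.3517  0.0403] [102  76  51]
```

The fingers closed on top of the carton. The depth image puts the real fingertips about 25–40 mm behind the reported TCP, so I need to go deeper. I'll lift off first, then check the tips with the gripper open.

Emit:
{"method": "play_rows", "body": {"plan": [[[1,-0.02,0,0,0],[1,-0.06,0,0,0],[0,-0.08,0,0,0],[0,-0.08,0,0,0],[0,-0.08,0,0,0],[0,-0.08,0,0,0],[0,-0.08,0,0,0],[0,-0.08,0,0,0],[0,-0.08,0,0,0]]]}}

```text
clock: 4.85
position: [0.4677, -0.25, 0.0925]
ee_rot: [0.579, 0.411, 0.571, -0.412]
contact_force: [0.4, -0.1, 0.2]
width: 0.0852
```

```bash
python3 m2.py w4 .027 .045 .4642 -.2473 .0 17.7; python3 - <<'E'
from h import *
for nm in ("w1","w2","w3","w4"):
    st,im,d=wload(nm);X=cloud("wrist",d,st);R,p=pose(st);T=(X-p)@R*1000
    m=(T[...,0]>-75)&(T[...,0]<15)&(abs(T[...,1])<56)&(abs(T[...,2])<16)
    for sgn in (-1,1):
        P=T[m&(np.sign(T[...,1])==sgn)]; P=P[np.argsort(-P[:,0])]
        print(nm,sgn,len(P),P[:3].round(1).tolist(),np.percentile(P[:,0],[99,95]).round(1))
s=manip.get_state();print(s["contact_force"],s["width"])
E
```

```text
4.85 [ 0.4677346  -0.25001019  0.09250996] 0.08524849384172337
[158. 183.] 9509 [array([ 331.4, -230.3]), array([62.9, 90.8]), np.float64(12.8)] 0.0346 [18. 17. 17.]
[685. 249.] 8229 [array([ 604.8, -173.5]), array([63.3, 90.2]), np.float64(18.5)] 0.035 [ 11. 121. 102.]
[394. 294.] 7157 [array([ 464.1, -247.7]), array([62.1, 91. ]), np.float64(17.5)] 0.0348 [131.  98.  55.]
[510. 460.] 2060 [array([ 571.5, -323.7]), array([37.6, 93.5]), np.float64(23.0)] 0.0326 [122. 124. 119.]
[599. 406.] 360 [array([ 607.2, -271.9]), array([17.3, 32.2]), np.float64(57.6)] 0.0325 [138. 131. 116.]
[320. 470.] 3693 [array([ 457. , -382.7]), array([85.8, 62.1]), np.float64(80.0)] 0.0346 [128.  95.  54.]
tool axis z [ 0.008 -0.008 -1.   ] yaw tooly 18.79 shift mm [92.5 -3.  -4.6] turn 1.09 or -178.91 q6 -0.948
w1 -1 2153 [[-33.9, -43.3, 2.0], [-34.0, -43.3, 2.5], [-34.2, -43.1, 1.2]] [-36.  -39.1]
w1 1 2182 [[-33.6, 42.8, 1.7], [-34.3, 42.6, -4.3], [-34.4, 42.6, -3.2]] [-35.9 -39.2]
w2 -1 2160 [[-34.2, -43.2, 2.4], [-34.6, -43.3, -8.2], [-34.8, -43.2, 3.3]] [-35.9 -39.2]
w2 1 2190 [[-34.4, 42.5, 1.2], [-34.4, 42.5, -5.0], [-34.8, 42.6, -2.8]] [-35.8 -39.1]
w3 -1 4957 [[15.0, -49.5, 11.3], [15.0, -50.3, 12.1], [15.0, -55.6, 15.3]] [14.9 14.5]
w3 1 4330 [[15.0, 48.4, 1.8], [15.0, 49.0, 9.8], [15.0, 41.6, -13.5]] [14.9 14.7]
w4 -1 2154 [[-34.4, -43.2, 2.3], [-34.4, -43.3, -8.1], [-34.7, -43.1, 2.7]] [-36.2 -39.2]
w4 1 2189 [[-34.1, 42.7, 3.2], [-34.4, 42.5, -5.0], [-34.6, 42.4, 1.0]] [-36.1 -39.2]
[ 0.98260106  0.09575324 -0.57738221] 0.08545223320540632
```

View pics/w4.png

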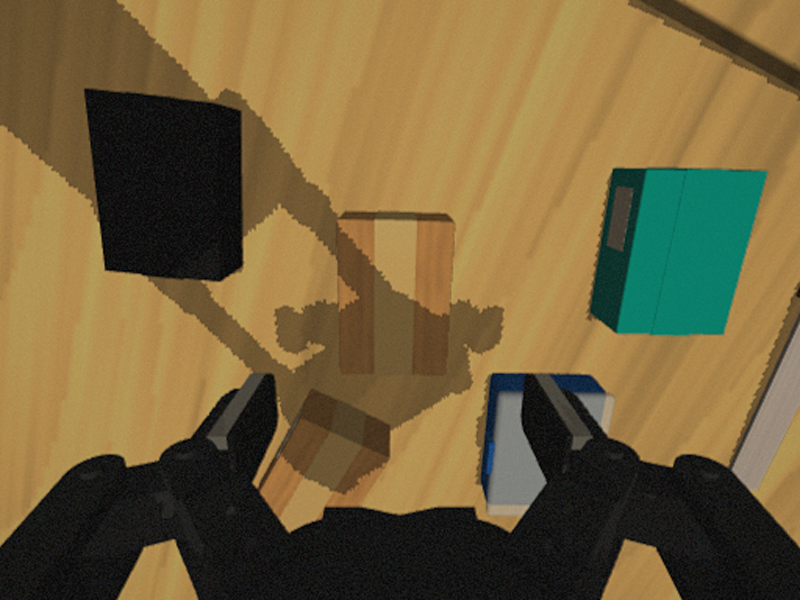

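Emit:
{"method": "play_rows", "body": {"plan": [[[0,0.0,-0.003,-0.0045,1],[0,0.04,-0.003,-0.0045,1],[0,0.075,-0.003,-0.0045,1],[0,0.1,-0.003,-0.0045,1],[0,0.115,-0.003,-0.0045,1],[0,0.115,-0.003,-0.0045,1],[0,0.115,-0.003,-0.0045,1]]], "grip_force": 30}}

```text
clock: 5.6
position: [0.4645, -0.2476, -0.0223]
ee_rot: [0.575, 0.416, 0.567, -0.417]
contact_force: [-0.4, -0.0, 0.6]
width: 0.0856
```

No contact and the depth is right, so I'll close.

Emit:
{"method": "play_rows", "body": {"plan": [[[1,0,0,0,0],[1,0,0,0,0],[1,0,0,0,0],[1,0,0,0,0],[1,0,0,0,0],[1,0,0,0,0]]]}}

```text
clock: 6.2
position: [0.4651, -0.2482, -0.021]
ee_rot: [0.576, 0.416, 0.567, -0.417]
contact_force: [-0.7, 0.6, 6.5]
width: 0.0611
```

Emit:
{"method": "play_rows", "body": {"plan": [[[1,-0.01,0,0,0],[1,-0.04,0,0,0],[1,-0.08,0,0,0],[1,-0.13,0,0,0],[1,-0.17,0,0,0],[1,-0.17,0,0,0],[1,-0.17,0,0,0]]]}}

```text
clock: 6.9
position: [0.4632, -0.2464, 0.1496]
ee_rot: [0.576, 0.416, 0.566, -0.417]
contact_force: [-0.8, -0.6, -4.9]
width: 0.0614
```

```bash
cat > inhand.py <<'E'
from h import *
import sys
st,im,d=wsnap(sys.argv[1]);X=cloud("wrist",d,st);R,p=pose(st);T=(X-p)@R*1000
print(st["clock"],st["position"],st["width"],st["contact_force"])
hsv=cv2.cvtColor(im,cv2.COLOR_RGB2HSV)
m=(T[...,0]>-70)&(T[...,0]<-20)&(abs(T[...,1])<36)&(abs(T[...,2])<75)&(hsv[...,2]>40)&(hsv[...,1]>70)
k,l,s,c=cv2.connectedComponentsWithStats(m.astype(np.uint8));i=1+s[1:,4].argmax();P=T[l==i]
print("in-hand pts",len(P),"y",np.percentile(P[:,1],[1,99]).round(1),"z",np.percentile(P[:,2],[1,99]).round(1),"x",np.percentile(P[:,0],[1,20,50,80,99]).round(1))
top=P[P[:,2]>-70]
# top plane fit
A=np.c_[P[:,1:],np.ones(len(P))];med=np.median(P[:,0]);q=abs(P[:,0]-med)<4
co=np.linalg.lstsq(A[q],P[q,0],rcond=None)[0];print("top plane x=ay+bz+c",co.round(4))
q=abs(P[:,0]-A@co)<3
e=P[q];print("far edge z",np.percentile(e[:,2],[.5,2]).round(1),"y",np.percentile(e[:,1],[1,99]).round(1))
r=cv2.minAreaRect(e[:,1:].astype(np.float32));print([np.round(a,1) for a in r])
if len(sys.argv)>2: togo(st,[float(a) for a in sys.argv[2:5]],float(sys.argv[5]))
E
python3 inhand.py w5 .62 .083 .2 -4
```

```text
6.9 [ 0.4631645  -0.24637003  0.14957736] 0.061381671267719005 [-0.82196433 -0.60802009 -4.8732387 ]
in-hand pts 21363 y [-30.5  29.7] z [-45.6  27.9] x [-57.4 -56.4 -55.8 -55.1 -25.5]
top plane x=ay+bz+c [ 4.30000e-03  8.30000e-03 -5.57445e+01]
far edge z [-45.2 -44.7] y [-30.5  29.8]
[array([-0.3, -5.9]), array([62.4, 79.8]), np.float64(0.0)]
tool axis z [ 0.011 -0.01  -1.   ] yaw tooly 17.78 shift mm [ -51.9  250.3 -265.1] turn 21.78 or -158.22 q6 -0.93
```

View pics/w5.png

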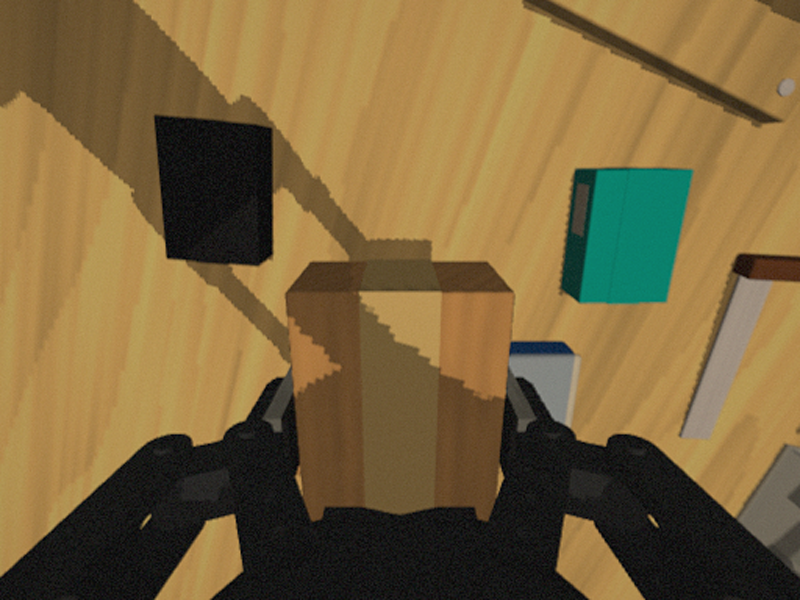

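Emit:
{"method": "play_rows", "body": {"plan": [[[1,-0.022,0.04,-0.04,4],[1,-0.022,0.08,-0.085,8],[1,-0.022,0.12,-0.127,12],[1,-0.022,0.16,-0.17,16],[1,-0.022,0.2,-0.212,20],[1,-0.022,0.235,-0.25,21.8],[1,-0.022,0.25,-0.265,21.8],[1,-0.022,0.25,-0.265,21.8],[1,-0.022,0.25,-0.265,21.8],[1,-0.022,0.25,-0.265,21.8]]]}}

```text
clock: 7.95
position: [0.6174, 0.0827, 0.1661]
ee_rot: [-0.485, -0.515, -0.48, 0.519]
contact_force: [-0.6, -0.3, -3.7]
width: 0.0618
```

```bash
python3 inhand.py w6 .6202 .0827 .036 -4
```

```text
7.95 [0.61738327 0.08274561 0.16611453] 0.061847145339540714 [-0.56009657 -0.28073084 -3.720294  ]
in-hand pts 21340 y [-30.5  29.7] z [-45.4  28. ] x [-57.3 -56.3 -55.7 -55.  -25.6]
top plane x=ay+bz+c [ 4.50000e-03  8.50000e-03 -5.56856e+01]
far edge z [-45.  -44.5] y [-30.5  29.8]
[array([-0.4, -5.8]), array([62.5, 79.3]), np.float64(0.2)]
tool axis z [ 0.002 -0.009 -1.   ] yaw tooly -3.97 shift mm [130.1   2.5  -1.3] turn 0.03 or -179.97 q6 0.099
```

View pics/w6.png

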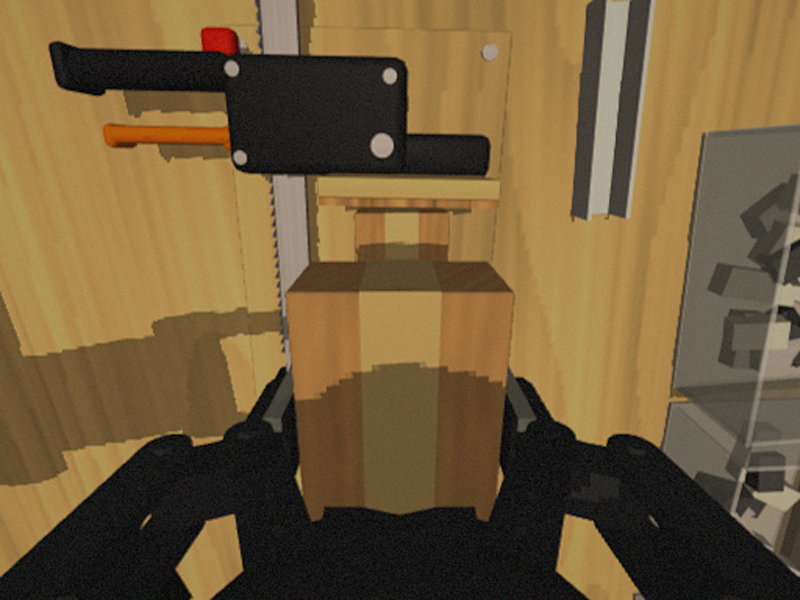

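```bash
cat > basechk.py <<'E'
from h import *
import sys
st,im,d=wload(sys.argv[1]);X=cloud("wrist",d,st)
lo,hi=map(float,sys.argv[2:4])
m=(X[...,2]>lo)&(X[...,2]<hi)&(X[...,0]>.57)&(X[...,0]<.67)&(X[...,1]<.134)&(X[...,1]>.03)
k,l,s,c=cv2.connectedComponentsWithStats(m.astype(np.uint8));i=1+s[1:,4].argmax();P=X[l==i]*1000
th=np.radians(-4);ex=np.array([np.cos(th),np.sin(th)]);ey=np.array([-np.sin(th),np.cos(th)])
print(len(P),"along x",np.percentile(P[:,:2]@ex,[1,99]).round(1),"y max",np.percentile(P[:,:2]@ey,[1,99]).round(1),"z",np.median(P[:,2]).round(1))
print("base pred centre",(np.array([619.7,83.1])@ex).round(1),(np.array([619.7,83.1])@ey).round(1))
E
python3 basechk.py w6 .049 .059; python3 basechk.py w1 .049 .059
```

```text
1862 along x [581.5 642.1] y max [140.1 171.1] z 52.7
base pred centre 612.4 126.1
3164 along x [581.7 642.3] y max [ 82.4 170.5] z 52.7
base pred centre 612.4 126.1
```

Emit:
{"method": "play_rows", "body": {"plan": [[[1,0.02,0.002,-0.0015,0],[1,0.05,0.002,-0.0015,0],[1,0.08,0.002,-0.0015,0],[1,0.105,0.002,-0.0015,0],[1,0.12,0.002,-0.0015,0],[1,0.124,0.002,-0.0015,0],[1,0.124,0.002,-0.0015,0]]]}}

```text
clock: 8.7
position: [0.6192, 0.081, 0.0422]
ee_rot: [-0.484, -0.516, -0.479, 0.52]
contact_force: [0.3, 0.1, -3.2]
width: 0.0615
```

```bash
python3 inhand.py w7 .6202 .0827 .033 -4
```

```text
8.7 [0.61915085 0.08098558 0.04218955] 0.06150143726753131 [ 0.28613493  0.05368251 -3.19564711]
in-hand pts 30503 y [-33.6  33.6] z [-71.   27.3] x [-69.8 -68.5 -56.  -55.2 -25.6]
top plane x=ay+bz+c [ 4.60000e-03  8.60000e-03 -5.56872e+01]
far edge z [-70.7 -44.9] y [-30.5  29.8]
[array([ -0.8, -18.6]), array([ 70.8, 104.4]), np.float64(0.7)]
tool axis z [ 0.001 -0.009 -1.   ] yaw tooly -4.13 shift mm [ 9.2  0.9 -1.9] turn -0.13 or 179.87 q6 0.102
```

View pics/w7.png

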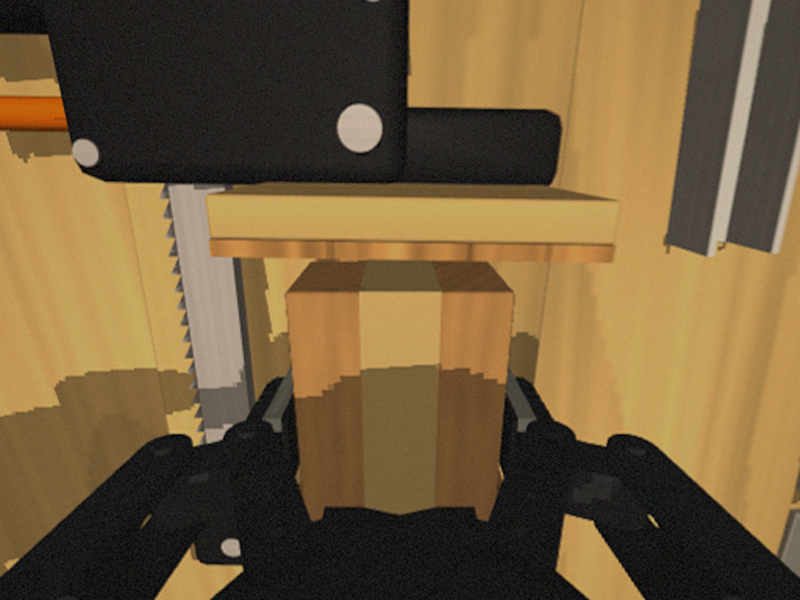

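Emit:
{"method": "play_rows", "body": {"plan": [[[1,0.0,0.0015,-0.0025,0],[1,0.004,0.0015,-0.0025,0],[1,0.007,0.0015,-0.0025,0],[1,0.009,0.0015,-0.0025,0],[1,0.009,0.0015,-0.0025,0]]]}}

```text
clock: 9.25
position: [0.6214, 0.0837, 0.0337]
ee_rot: [-0.485, -0.516, -0.479, 0.519]
contact_force: [-0.2, -0.5, -3.1]
width: 0.0616
```

Emit:
{"method": "play_rows", "body": {"plan": [[[1,0.0,-0.001,0.001,0],[1,0.001,-0.001,0.001,0],[1,0.002,-0.001,0.001,0],[1,0.003,-0.001,0.001,0],[1,0.003,-0.001,0.001,0]]]}}

```text
clock: 9.75
position: [0.6202, 0.0827, 0.033]
ee_rot: [-0.485, -0.516, -0.479, 0.519]
contact_force: [-5.1, -0.8, 9.6]
width: 0.0615
```

Emit:
{"method": "play_rows", "body": {"plan": [[[0.1,0.0,0,0,0],[0,0.0,0,0,0],[0,0.0,0,0,0],[0,0.0,0,0,0],[0,-0.03,0,0,0],[0,-0.08,0,0,0],[0,-0.13,0,0,0],[0,-0.18,0,0,0],[0,-0.18,-0.0,0.04,0],[0,-0.18,-0.0,0.04,0],[0,-0.18,-0.0,0.04,0]]]}}

```text
clock: 10.85
position: [0.6164, 0.044, 0.2131]
ee_rot: [-0.484, -0.517, -0.478, 0.519]
contact_force: [0.3, 0.7, -0.4]
width: 0.0855
```

```bash
python3 m2.py w8 .08 .098 .4565 -.3855 .15 -10.2; python3 basechk.py w8 .083 .097;python3 basechk.py w8 .049 .059
```

```text
10.85 [0.61643193 0.04398473 0.21313811] 0.08552914709671242
[738. 211.] 1369 [array([872.6,  59.7]), array([ 55.6, 210.1]), np.float64(2.0)] 0.0833 [110. 103.  88.]
[400. 214.] 5018 [array([620.1,  83.2]), array([89.3, 62.2]), np.float64(85.8)] 0.0887 [143. 107.  60.]
[401. 305.] 429 [array([615.7,  21.4]), array([ 1.5, 92. ]), np.float64(84.8)] 0.0894 [63. 44. 24.]
tool axis z [ 0.003 -0.009 -1.   ] yaw tooly -4.18 shift mm [  66.5 -128.4  439.5] turn 6.02 or -173.98 q6 0.039
5021 along x [582.5 643.1] y max [ 82.2 170.8] z 88.7
base pred centre 612.4 126.1Traceback (most recent call last):
  File "basechk.py", line 6, in <module>
    k,l,s,c=cv2.connectedComponentsWithStats(m.astype(np.uint8));i=1+s[1:,4].argmax();P=X[l==i]*1000
                                                                     ~~~~~~~~~~~~~~^^
ValueError: attempt to get argmax of an empty sequence
```

View pics/w8.png

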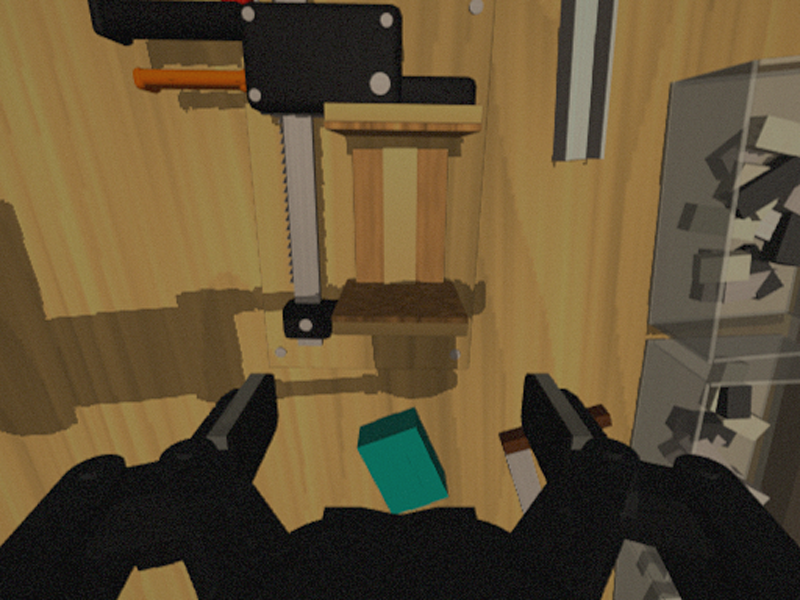

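Carton A sits on the base within 1 mm (top at z 0.089, yaw matched). Now for carton B.

Emit:
{"method": "play_rows", "body": {"plan": [[[0,0.0,-0.015,0.05,3],[0,0.0,-0.03,0.1,6],[0,0.02,-0.043,0.147,6],[0,0.04,-0.057,0.195,6],[0,0.055,-0.07,0.24,6],[0,0.066,-0.085,0.29,6],[0,0.066,-0.1,0.337,6],[0,0.066,-0.114,0.385,6],[0,0.066,-0.128,0.43,6],[0,0.066,-0.128,0.44,6],[0,0.066,-0.128,0.44,6]]]}}

```text
clock: 12.0
position: [0.4564, -0.3876, 0.1487]
ee_rot: [-0.455, -0.541, -0.451, 0.544]
contact_force: [-0.1, 1.2, -0.2]
width: 0.0852
```

```bash
python3 m2.py w9 .027 .045 .4565 -.3855 -.0235 -10.2
```

```text
12.0 [ 0.45644596 -0.38760215  0.14868917] 0.08524635956679048
[143.  68.] 6677 [array([ 331.7, -230.4]), array([62.5, 90.7]), np.float64(12.9)] 0.0345 [20. 19. 18.]
[592. 129.] 7724 [array([ 590.5, -318.9]), array([74.8, 93.9]), np.float64(17.6)] 0.0327 [114. 114. 108.]
[399. 272.] 4777 [array([ 456.7, -386.1]), array([90.7, 62.1]), np.float64(79.9)] 0.0346 [115.  86.  48.]
[751. 445.] 714 [array([ 702., -569.]), array([85.8,  3.3]), np.float64(3.4)] 0.0353 [46. 42. 37.]
[513. 492.] 405 [array([ 517.6, -580.2]), array([50.5,  5.1]), np.float64(7.8)] 0.0356 [46. 42. 37.]
tool axis z [ 0.001 -0.008 -1.   ] yaw tooly -10.32 shift mm [172.2  -0.7  -3.4] turn -0.12 or 179.88 q6 -0.635
```

View pics/w9.png

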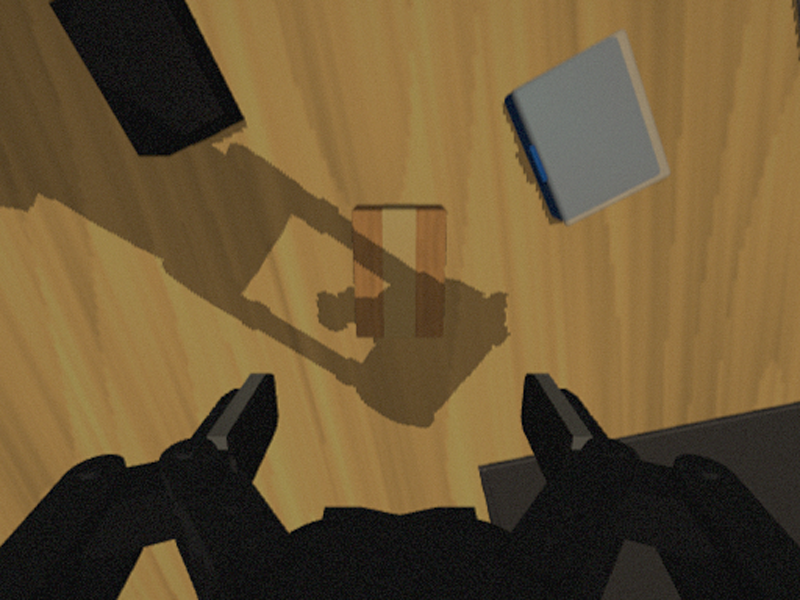

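Emit:
{"method": "play_rows", "body": {"plan": [[[0,0.05,-0.0005,-0.003,0],[0,0.1,-0.0005,-0.003,0],[0,0.135,-0.0005,-0.003,0],[0,0.16,-0.0005,-0.003,0],[0,0.17,-0.0005,-0.003,0],[0,0.17,-0.0005,-0.003,0],[0,0.17,-0.0005,-0.003,0]]]}}

```text
clock: 12.75
position: [0.4583, -0.3832, -0.0202]
ee_rot: [-0.456, -0.541, -0.451, 0.543]
contact_force: [1.2, 0.8, 0.6]
width: 0.0853
```

Emit:
{"method": "play_rows", "body": {"plan": [[[1,0,0,0,0],[1,0,0,0,0],[1,0,0,0,0],[1,0,0,0,0],[1,0,0,0,0]]]}}

```text
clock: 13.25
position: [0.4592, -0.3838, -0.0182]
ee_rot: [-0.457, -0.542, -0.45, 0.543]
contact_force: [-0.7, 2.5, 5.0]
width: 0.0618
```

Emit:
{"method": "play_rows", "body": {"plan": [[[1,-0.01,0,0,0],[1,-0.05,0,0,0],[1,-0.1,0,0,0],[1,-0.15,0,0,0],[1,-0.2,0,0,0],[1,-0.22,0,0,0],[1,-0.22,0,0,0]]]}}

```text
clock: 13.95
position: [0.4597, -0.3835, 0.2067]
ee_rot: [-0.46, -0.542, -0.447, 0.543]
contact_force: [0.1, -0.3, -2.5]
width: 0.0613
```

```bash
python3 inhand.py w10 .6202 .0827 .2 -4
```

```text
13.95 [ 0.4596861  -0.38350872  0.20665085] 0.061297469353749794 [ 0.10437941 -0.25601199 -2.51023453]
in-hand pts 20030 y [-30.6  29.8] z [-41.9  30.8] x [-54.5 -53.5 -52.9 -52.2 -23.8]
top plane x=ay+bz+c [ 4.40000e-03  5.70000e-03 -5.29335e+01]
far edge z [-41.6 -41.1] y [-30.5  29.8]
[array([-0.6, -2.7]), array([62.7, 78.8]), np.float64(0.1)]
tool axis z [ 0.011 -0.016 -1.   ] yaw tooly -10.18 shift mm [   1.1   75.5 -487.3] turn -6.18 or 173.82 q6 -0.631
```

View pics/w10.png

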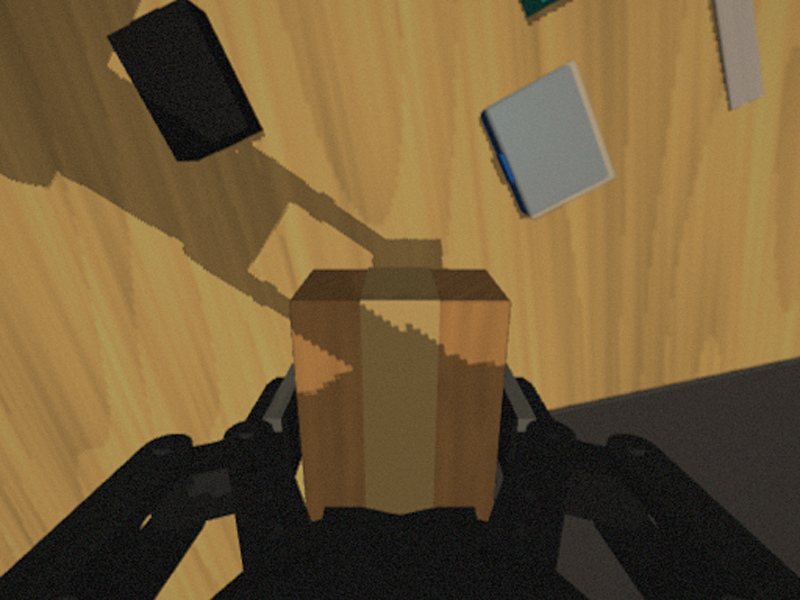

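Emit:
{"method": "play_rows", "body": {"plan": [[[1,0,0.007,-0.045,-3],[1,0,0.014,-0.093,-6.2],[1,0,0.022,-0.14,-6.2],[1,0,0.029,-0.188,-6.2],[1,0,0.037,-0.236,-6.2],[1,0,0.044,-0.284,-6.2],[1,0,0.052,-0.332,-6.2],[1,0,0.06,-0.38,-6.2],[1,0,0.067,-0.428,-6.2],[1,0,0.074,-0.475,-6.2],[1,0,0.0755,-0.49,-6.2],[1,0,0.0755,-0.49,-6.2]]]}}

```text
clock: 15.2
position: [0.6181, 0.0891, 0.196]
ee_rot: [-0.486, -0.514, -0.48, 0.518]
contact_force: [-0.5, 0.1, -3.4]
width: 0.0617
```

Emit:
{"method": "play_rows", "body": {"plan": [[[1,0,0,0,0],[1,0,0,0,0]]]}}

```text
clock: 15.4
position: [0.6167, 0.0878, 0.1943]
ee_rot: [-0.485, -0.513, -0.48, 0.52]
contact_force: [0.2, -0.4, -3.3]
width: 0.0614
```

```bash
python3 inhand.py w11 .6204 .0861 .076 -4; python3 basechk.py w11 .083 .097
```

```text
15.4 [0.61667069 0.08782061 0.19431258] 0.0614053244196156 [ 0.16948158 -0.39771344 -3.34024198]
in-hand pts 20034 y [-30.6  29.7] z [-42.   30.8] x [-54.5 -53.5 -52.9 -52.3 -23.8]
top plane x=ay+bz+c [ 4.20000e-03  5.70000e-03 -5.29459e+01]
far edge z [-41.7 -41.2] y [-30.5  29.8]
[array([-0.4, -3. ]), array([79. , 62.9]), np.float64(89.7)]
tool axis z [-0.002 -0.012 -1.   ] yaw tooly -3.84 shift mm [1.183e+02 4.000e+00 1.000e-01] turn 0.16 or -179.84 q6 0.107
1910 along x [582.5 642.9] y max [140.8 171.6] z 88.7
base pred centre 612.4 126.1
```

View pics/w11.png

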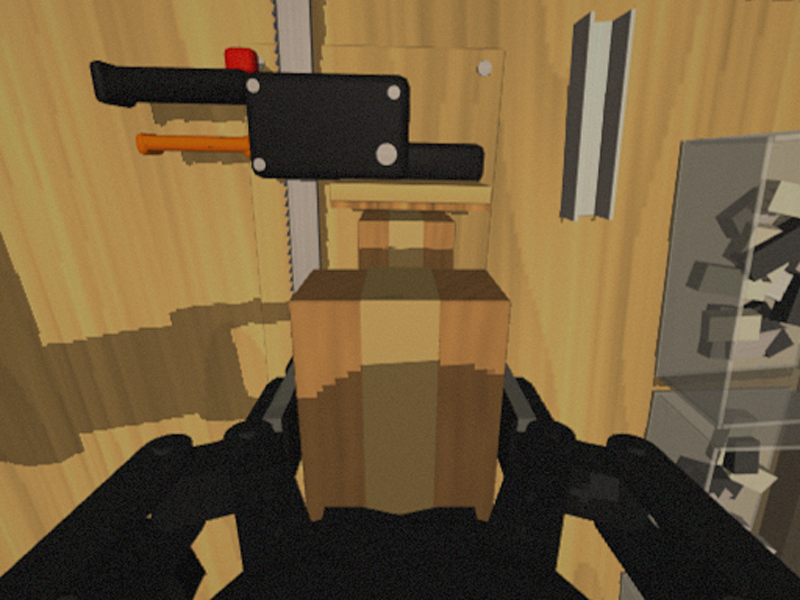

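Emit:
{"method": "play_rows", "body": {"plan": [[[1,0.0,0.0035,0,0],[1,0.04,0.0035,0,0],[1,0.075,0.0035,0,0],[1,0.1,0.0035,0,0],[1,0.111,0.0035,0,0],[1,0.114,0.0035,0,0],[1,0.114,0.0035,0,0],[1,0.114,0.0035,0,0]]]}}

```text
clock: 16.25
position: [0.6219, 0.0859, 0.0826]
ee_rot: [-0.486, -0.514, -0.479, 0.519]
contact_force: [-0.5, 0.1, -3.3]
width: 0.0612
```

Emit:
{"method": "play_rows", "body": {"plan": [[[1,0.0,-0.0018,-0.0005,0],[1,0.004,-0.0018,-0.0005,0],[1,0.007,-0.0018,-0.0005,0],[1,0.008,-0.0018,-0.0005,0],[1,0.008,-0.0018,-0.0005,0]]]}}

```text
clock: 16.75
position: [0.6199, 0.0864, 0.0743]
ee_rot: [-0.486, -0.514, -0.479, 0.519]
contact_force: [-0.5, 0.3, -3.3]
width: 0.0613
```

Emit:
{"method": "play_rows", "body": {"plan": [[[1,0.001,0,0,0],[1,0.002,0,0,0],[1,0.003,0,0,0],[1,0.0035,0,0,0],[1,0.0035,0,0,0]]]}}

```text
clock: 17.25
position: [0.62, 0.0864, 0.0718]
ee_rot: [-0.486, -0.514, -0.479, 0.519]
contact_force: [-3.2, -0.5, 5.1]
width: 0.0614
```

Emit:
{"method": "play_rows", "body": {"plan": [[[0.1,0.0,0,0,0],[0,0.0,0,0,0],[0,0.0,0,0,0],[0,0.0,0,0,0],[0,-0.03,0,0,0],[0,-0.08,0,0,0],[0,-0.13,0,0,0],[0,-0.17,0,0,0],[0,-0.17,-0.0,0.04,0],[0,-0.17,-0.0,0.04,0],[0,-0.17,-0.0,0.04,0]]]}}

```text
clock: 18.35
position: [0.6166, 0.048, 0.2421]
ee_rot: [-0.486, -0.515, -0.479, 0.519]
contact_force: [0.1, -0.2, 0.2]
width: 0.0852
```

```bash
python3 m2.py w12 .118 .135 .4917 .212 .16 85; python3 basechk.py w12 .118 .135
python3 - <<'E'
from h import *
im,d=manip.get_image("scene");np.savez("pics/sc12.npz",im=im,d=d)
c=im[140:270,190:340];cv2.imwrite("pics/sc12.png",cv2.resize(c[:,:,::-1],None,fx=4.5,fy=4.5,interpolation=cv2.INTER_CUBIC))
E
```

```text
18.35 [0.61663688 0.04795813 0.24207679] 0.08523751130930907
[400. 220.] 5213 [array([619.7,  83.6]), array([90.1, 62.1]), np.float64(85.9)] 0.1247 [142. 106.  60.]
tool axis z [ 0.002 -0.011 -1.   ] yaw tooly -3.97 shift mm [  80.  -136.2 -155.9] turn -88.97 or 91.03 q6 0.043
5215 along x [582.1 642.6] y max [ 82.4 170.7] z 124.7
base pred centre 612.4 126.1
```

View pics/w12.png

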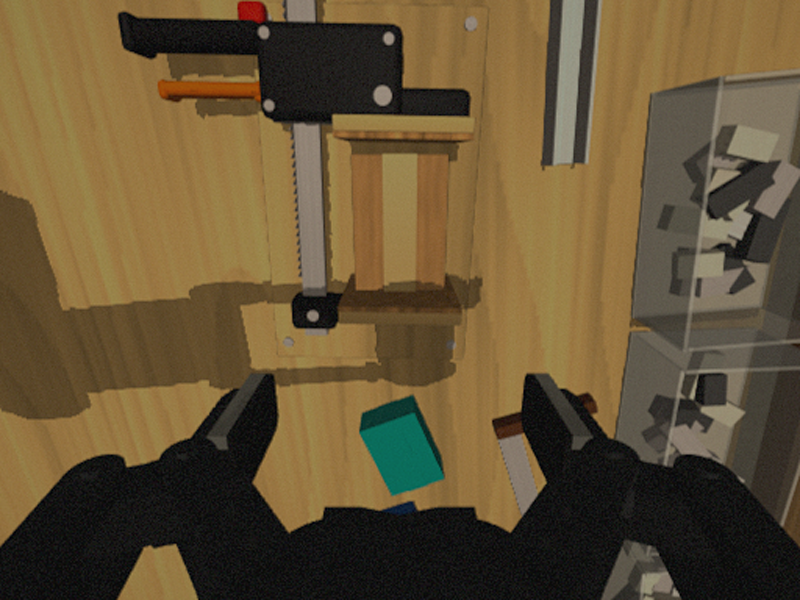

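View pics/sc12.png

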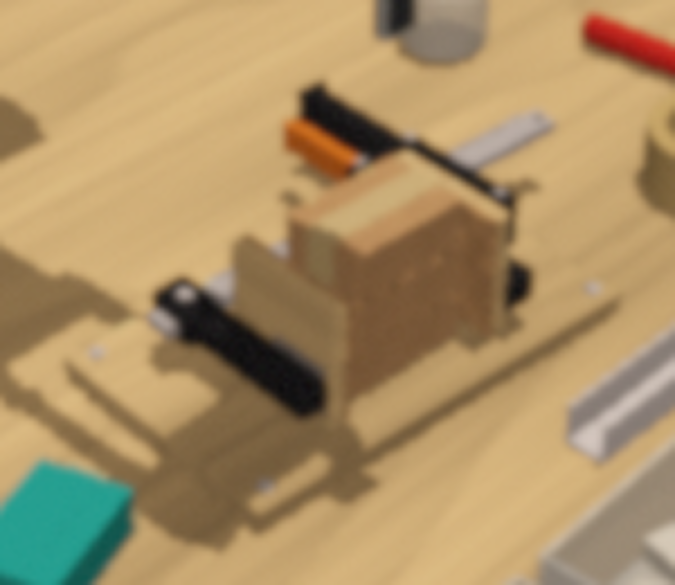

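The column is straight: all three tops agree within 1 mm, with tops at 54, 90 and 126 mm. Next the trigger: yaw 85°, approaching from above.

Emit:
{"method": "play_rows", "body": {"plan": [[[0,0,-0.03,-0.035,-8.5],[0,0,-0.06,-0.07,-17],[0,0,-0.09,-0.105,-25.5],[0,0,-0.12,-0.14,-34],[0,0,-0.136,-0.156,-42.5],[0,0,-0.136,-0.156,-51],[0,0,-0.136,-0.156,-59.5],[0,0,-0.136,-0.156,-68],[0,0.02,-0.136,-0.156,-76.5],[0,0.04,-0.136,-0.156,-85],[0,0.06,-0.136,-0.156,-89],[0,0.06,-0.136,-0.156,-89]]]}}

```text
clock: 19.65
position: [0.4887, 0.2131, 0.1761]
ee_rot: [0.704, 0.025, 0.709, -0.034]
contact_force: [-0.3, 0.3, -0.4]
width: 0.0852
```

Emit:
{"method": "play_rows", "body": {"plan": [[[0,0,0,0,0],[0,0,0,0,0]]]}}

```text
clock: 19.85
position: [0.4887, 0.2136, 0.1765]
ee_rot: [0.704, 0.025, 0.709, -0.035]
contact_force: [-0.8, 0.1, 0.3]
width: 0.0851
```

```bash
cat > m3.py <<'E'
from h import *
import sys
st,im,d=wsnap(sys.argv[1]);X=cloud("wrist",d,st);Z=X[...,2]
print(st["clock"],st["position"])
hsv=cv2.cvtColor(im,cv2.COLOR_RGB2HSV)
a=np.radians(-5);ex=np.array([np.cos(a),np.sin(a)]);ey=np.array([-np.sin(a),np.cos(a)]);o=np.array([551.2,144.8])
C=np.stack([(X[...,:2]*1000-o)@ex,(X[...,:2]*1000-o)@ey],-1)
R,p=pose(st);T=(X-p)@R*1000
def ext(m,t):
    k,l,s,c=cv2.connectedComponentsWithStats(m.astype(np.uint8))
    if k<2: print(t,"none");return
    i=1+s[1:,4].argmax();P=C[l==i];q=Z[l==i]
    print(t,s[i,4],"px",(c[i]/.64).round(),"clamp x",np.percentile(P[:,0],[1,99]).round(1),"y",np.percentile(P[:,1],[1,99]).round(1),"z",np.median(q).round(4))
tip=(T[...,0]>-110)&(abs(T[...,2])<45)&(T[...,0]<-20)&False
ext((hsv[...,0]<16)&(hsv[...,1]>190)&(Z>.05)&(Z<.066)&(C[...,0]<-20),"trigger top")
ext((hsv[...,2]<60)&(Z>.056)&(Z<.068)&(C[...,0]<-32)&(C[...,0]>-135)&(C[...,1]>40)&(C[...,1]<95),"handle top")
ext((Z>.066)&(Z<.076)&(C[...,0]>-40)&(C[...,1]<90)&(C[...,1]>0),"housing")
if len(sys.argv)>2: togo(st,[float(q) for q in sys.argv[2:5]],float(sys.argv[5]))
E
python3 m3.py w13 .4917 .212 .005 85
```

```text
19.85 [0.48873183 0.21360853 0.17647465]
trigger top 729 px [359. 275.] clamp x [-108.5  -30.7] y [26.5 39.3] z 0.0588
handle top 1507 px [411. 257.] clamp x [-127.2  -33.6] y [59.2 78.6] z 0.0609
housing 4350 px [374. 397.] clamp x [-29.4  71.2] y [10.4 74.7] z 0.0706
tool axis z [-0.006 -0.013 -1.   ] yaw tooly 85.14 shift mm [171.5   0.9   4. ] turn 0.14 or -179.86 q6 -1.194
```

View pics/w13.png

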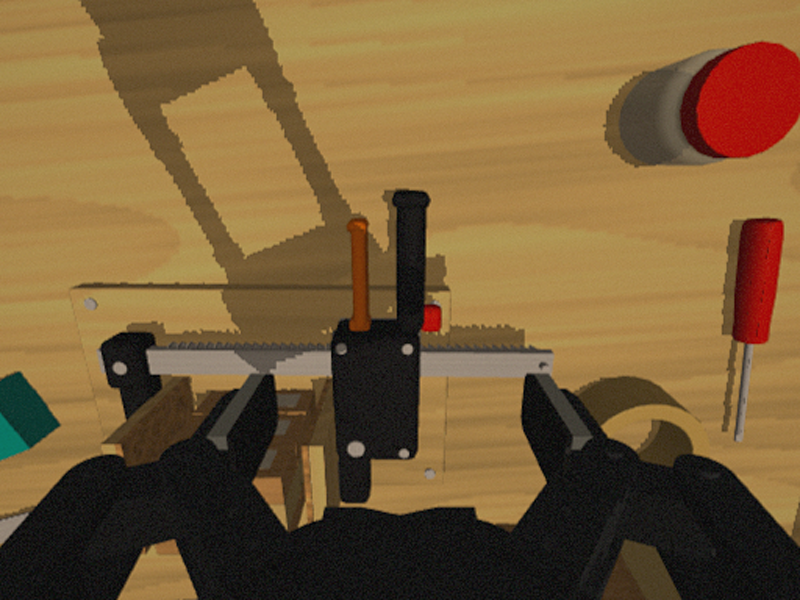

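Handle top is at y 59–79 and trigger at y 27–39 in the clamp frame, as described. The red release button is clear of the finger paths. Descending open around both.

Emit:
{"method": "play_rows", "body": {"plan": [[[0,0.03,0,0.004,0],[0,0.07,0,0.004,0],[0,0.11,0,0.004,0],[0,0.14,0,0.004,0],[0,0.16,0,0.004,0],[0,0.171,0,0.004,0],[0,0.171,0,0.004,0],[0,0.171,0,0.004,0]]], "grip_force": 20}}

```text
clock: 20.7
position: [0.4933, 0.2115, 0.0069]
ee_rot: [0.705, 0.026, 0.707, -0.034]
contact_force: [0.4, 0.3, 0.0]
width: 0.0853
```

```bash
python3 m3.py w14 .4917 .211 .005 85
```

```text
20.7 [0.49332178 0.21148306 0.00685236]
trigger top 3606 px [308. 391.] clamp x [-108.6  -30.9] y [26.7 39.4] z 0.0588
handle top 7526 px [424. 350.] clamp x [-127.5  -35.8] y [58.6 78.7] z 0.0611
housing 1 px [288. 527.] clamp x [-31.4 -31.4] y [26.9 26.9] z 0.0662
tool axis z [-0.003 -0.012 -1.   ] yaw tooly 85.13 shift mm [ 1.9 -0.6 -1.6] turn 0.13 or -179.87 q6 -1.194
```

View pics/w14.png

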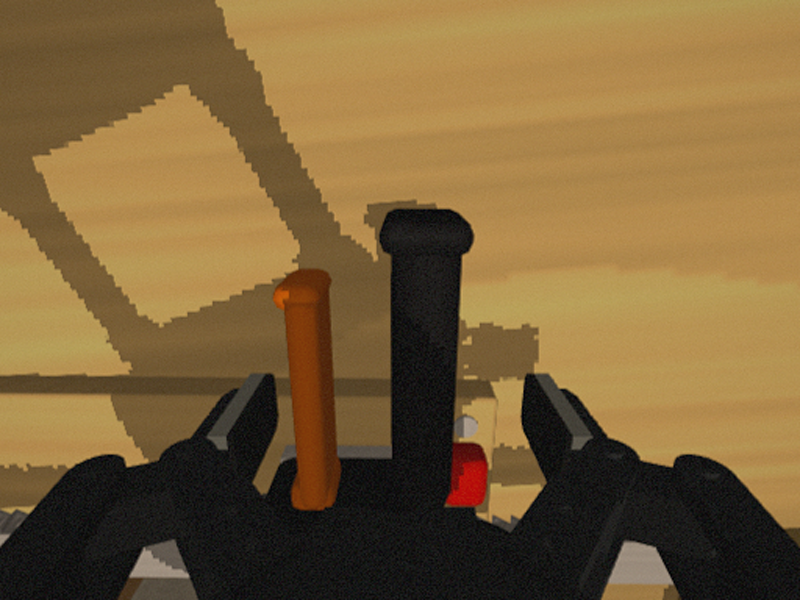

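```bash
python3 - <<'E'
from h import *
a=np.radians(-5);ex=np.array([np.cos(a),np.sin(a)]);ey=np.array([-np.sin(a),np.cos(a)]);o=np.array([551.2,144.8])
for n in("w13","w14"):
    st,im,d=wload(n);X=cloud("wrist",d,st);h=cv2.cvtColor(im,cv2.COLOR_RGB2HSV)
    v,u=np.mgrid[0:384,0:512]
    m=((h[...,0]<5)|(h[...,0]>174))&(h[...,1]>180)&(h[...,2]>80)&(u>260)&(u<320)&(v>180)
    P=X[m];c=np.c_[(P[:,:2]*1000-o)@ex,(P[:,:2]*1000-o)@ey,P[:,2]*1000];print(n,len(P),np.percentile(c,[2,98],axis=0).round(1))
p=np.array([493.3,211.5])-o;print("tcp clamp",p@ex,p@ey)
E
```

```text
w13 177 [[-46.5  79.2  49.5]
 [-28.9  90.8  54.9]]
w14 779 [[nan nan nan]
 [nan nan nan]]
tcp clamp -63.4929610607809 61.399868857630004
```

Emit:
{"method": "play_rows", "body": {"plan": [[[0,0.001,0.0005,-0.004,0],[0,0.001,0.0005,-0.004,0],[0.2,0.001,0.0005,-0.004,0],[0.3,0.001,0.0005,-0.004,0],[0.4,0.001,0.0005,-0.004,0],[0.5,0.001,0.0005,-0.004,0],[0.7,0.001,0.0005,-0.004,0],[0.7,0.001,0.0005,-0.004,0],[0.7,0.001,0.0005,-0.004,0]]], "grip_force": 20}}

```text
clock: 21.65
position: [0.4895, 0.2114, 0.007]
ee_rot: [0.706, 0.025, 0.707, -0.035]
contact_force: [-1.3, -5.7, 8.0]
width: 0.0357
```

```bash
python3 m3.py w15 .4917 .211 .005 85; python3 -c "
from h import *
s=manip.get_state();print(s['width'],s['contact_force'])"
```

```text
21.65 [0.48950391 0.21135255 0.00695311]
trigger top 2863 px [362. 397.] clamp x [-107.1  -35.9] y [40.4 58.6] z 0.059
handle top 7170 px [425. 359.] clamp x [-127.6  -38.8] y [58.5 78.7] z 0.0611
housing 84 px [257. 549.] clamp x [-30.  -23.9] y [14.2 19.2] z 0.068
tool axis z [-0.003 -0.013 -1.   ] yaw tooly 85.13 shift mm [ 2.  -0.1  2.2] turn 0.13 or -179.87 q6 -1.19
0.03587837566247767 [-1.48987344 -5.24241809  7.06687392]
```

View pics/w15.png

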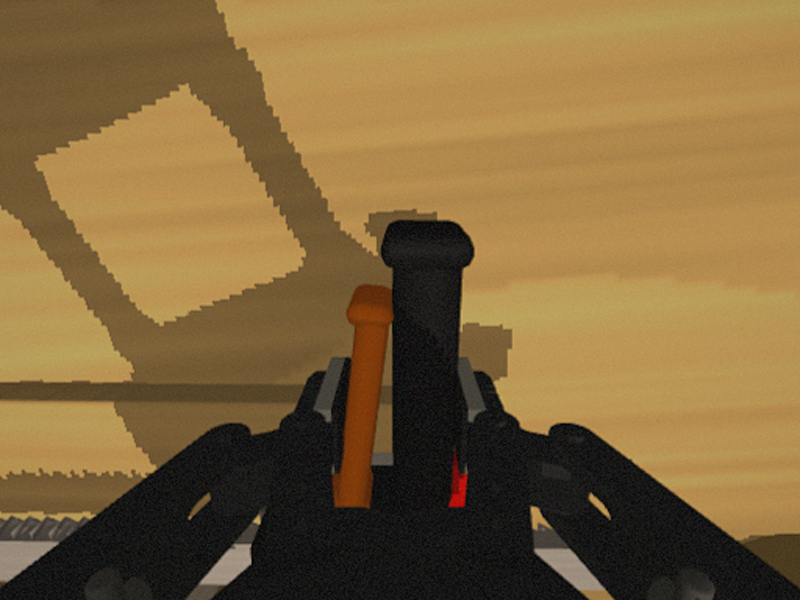

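Full stroke: width 35.8 mm with both fingers bearing. Before the jaw gets tight, I'll check how the grip divides by shifting slightly towards −y while the trigger is squeezed.

Emit:
{"method": "play_rows", "body": {"plan": [[[0.7,0,-0.002,0,0],[0.7,0,-0.003,0,0],[0.7,0,-0.003,0,0]]]}}

```text
clock: 22.0
position: [0.4895, 0.2114, 0.0069]
ee_rot: [0.706, 0.028, 0.707, -0.034]
contact_force: [-1.4, 8.7, -1.4]
width: 0.0359
```

Emit:
{"method": "play_rows", "body": {"plan": [[[0.7,0,-0.002,0,0],[0.7,0,-0.003,0,0],[0.7,0,-0.003,0,0]]]}}

```text
clock: 22.3
position: [0.4895, 0.2117, 0.0068]
ee_rot: [0.706, 0.031, 0.707, -0.032]
contact_force: [-0.6, 9.8, -0.9]
width: 0.0357
```

Emit:
{"method": "play_rows", "body": {"plan": [[[0.7,0,-0.003,0,0],[0.7,0,-0.005,0,0],[0.7,0,-0.005,0,0]]]}}

```text
clock: 22.6
position: [0.4894, 0.2121, 0.0067]
ee_rot: [0.706, 0.036, 0.706, -0.031]
contact_force: [-0.3, 16.6, -3.4]
width: 0.0359
```

The trigger finger keeps the trigger in with 16.6 N net on the handle side, so each finger carries about 20 N. Stroke 2.

Emit:
{"method": "play_rows", "body": {"plan": [[[0.2,0,0,0,0],[0,0,0,0,0],[0,0,0,0,0],[0,0,0,0,0],[0,0,0,0,0],[0,0,0,0,0]]]}}

```text
clock: 23.2
position: [0.4896, 0.212, 0.0068]
ee_rot: [0.706, 0.036, 0.706, -0.031]
contact_force: [0.8, 0.2, -0.4]
width: 0.0855
```

```bash
python3 m3.py w16 .4895 .2118 .006 85; python3 - <<'E'
from h import *
im,d=manip.get_image("scene");np.savez("pics/sc16.npz",im=im,d=d)
c=im[140:270,190:340];cv2.imwrite("pics/sc16.png",cv2.resize(c[:,:,::-1],None,fx=4.5,fy=4.5,interpolation=cv2.INTER_CUBIC))
s=manip.get_state();print(s["contact_force"],s["width"])
E
```

```text
23.2 [0.48964212 0.21196626 0.00675711]
trigger top 3446 px [310. 401.] clamp x [-108.7  -31.6] y [26.5 39.1] z 0.0588
handle top 7154 px [426. 358.] clamp x [-127.6  -38.8] y [58.5 78.6] z 0.0611
housing none
tool axis z [ 0.     0.008 -1.   ] yaw tooly 84.57 shift mm [ 0.8 -0.2 -0.1] turn -0.43 or 179.57 q6 -1.21
[0.68341584 0.11002756 0.69693685] 0.08548482086380514
```

View pics/sc16.png

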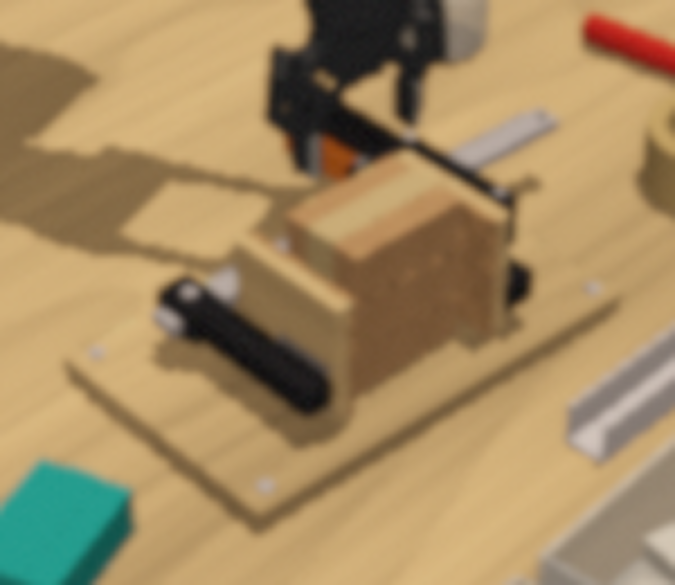

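```bash
cat > jaw.py <<'E'
from h import *
import sys
a=np.radians(-5);ey=np.array([-np.sin(a),np.cos(a)]);ex=np.array([np.cos(a),np.sin(a)]);o=np.array([551.2,144.8])
for n in sys.argv[1:]:
    X=cloud("scene",np.load(f"pics/{n}.npz")["d"])*1000
    cx=(X[...,:2]-o)@ex;cy=(X[...,:2]-o)@ey;Z=X[...,2]
    m=(Z>70)&(Z<106)&(cx>32)&(cx<118)&(cy<-99)&(cy>-160)
    b=(Z>60)&(Z<105)&(cx>85)&(cx<118)&(cy<-5)&(cy>-100)
    t=(Z>118)&(Z<132)&(cx>30)&(cx<118)&(cy<20)&(cy>-125)
    r=cv2.minAreaRect(X[t][:,:2].astype(np.float32))
    print(n,"jaw back y med",np.median(cy[m]).round(2),m.sum(),"column top centre",[np.round(q,1) for q in r],"side face x",np.median(cx[b]).round(1))
    for lo,hi in ((22,50),(57,86),(93,122)):
        q=(Z>lo)&(Z<hi)&(cx>95)&(cx<120)&(cy<-15)&(cy>-95);s=(cx[q]); print("   layer",lo,"x",np.median(s).round(1),"y",np.percentile(cy[q],[1,99]).round(1))
E
python3 jaw.py sc12 sc16
```

```text
sc12 jaw back y med -131.55 289 column top centre [array([620.9,  80.5]), array([95.7, 66.8]), np.float64(85.3)] side face x 105.0
   layer 22 x 104.5 y [-94.  -16.5]
   layer 57 x 105.2 y [-93.1 -17.1]
   layer 93 x 105.0 y [-94.4 -15.8]
sc16 jaw back y med -128.47 274 column top centre [array([621.5,  82.4]), array([97.1, 65.8]), np.float64(85.9)] side face x 105.3
   layer 22 x 104.6 y [-93.7 -15.4]
   layer 57 x 105.5 y [-94.4 -15.3]
   layer 93 x 105.0 y [-92.7 -17.3]
```

Emit:
{"method": "play_rows", "body": {"plan": [[[0.2,0,0,0,-0.4],[0.3,0,0,0,-0.4],[0.4,0,0,0,-0.4],[0.5,0,0,0,-0.4],[0.7,0,0,0,-0.4],[0.7,0,0,0,-0.4],[0.7,0,0,0,-0.4],[0.7,0,0,0,-0.4]]]}}

```text
clock: 24.1
position: [0.4894, 0.2123, 0.0076]
ee_rot: [0.706, 0.034, 0.706, -0.028]
contact_force: [-2.3, -0.3, 7.5]
width: 0.0355
```

```bash
cat > snap.py <<'E'
from h import *
import sys
for n,p in (("scene","sc"),("side","sd")):
    im,d=manip.get_image(n);np.savez(f"pics/{p}{sys.argv[1]}.npz",im=im,d=d)
s=manip.get_state();print(s["clock"],s["contact_force"].round(1),s["width"].round(4),s["position"].round(4))
def jm(n,f):
    X=cloud(n,np.load(f)["d"])*1000
    a=np.radians(-5);ey=np.array([-np.sin(a),np.cos(a)]);ex=np.array([np.cos(a),np.sin(a)]);o=np.array([551.2,144.8])
    cx=(X[...,:2]-o)@ex;cy=(X[...,:2]-o)@ey;Z=X[...,2]
    m=(Z>92)&(Z<108)&(cx>45)&(cx<110)&(cy<-98)&(cy>-160)
    t=(Z>109.5)&(Z<114)&(cx>35)&(cx<115)&(cy<-92)&(cy>-160)
    return np.median(cy[m]).round(1),m.sum(),np.median(cy[t]).round(1),t.sum()
for n,p,f0 in (("scene","sc","scene0"),("side","sd","side0")):
    for f in ([f0]+(["sc12","sc16"] if p=="sc" else [])+[p+q for q in sys.argv[2:]]+[p+sys.argv[1]]): print(n,f,jm(n,f"pics/{f}.npz"))
E
python3 snap.py 17
```

```text
Traceback (most recent call last):
  File "snap.py", line 5, in <module>
    s=manip.get_state();print(s["clock"],s["contact_force"].round(1),s["width"].round(4),s["position"].round(4))
                                                                     ^^^^^^^^^^^^^^^^
AttributeError: 'float' object has no attribute 'round'
```

```bash
sed -i 's/s\["width"\].round(4)/round(s["width"],4)/' snap.py; sed 's/^    im,d=manip.*$/    pass/' snap.py > snap_off.py; python3 snap_off.py 17
```

```text
24.2 [-1.6 -0.6  6.2] 0.0357 [0.4894 0.2123 0.0076]
scene scene0 (np.float64(-132.1), np.int64(76), np.float64(-127.3), np.int64(98))
scene sc12 (np.float64(-117.7), np.int64(146), np.float64(-125.2), np.int64(115))
scene sc16 (np.float64(-126.9), np.int64(132), np.float64(-120.7), np.int64(127))
scene sc17 (np.float64(-121.2), np.int64(89), np.float64(-113.4), np.int64(113))
side side0 (np.float64(-132.5), np.int64(76), np.float64(-127.3), np.int64(75))
side sd17 (np.float64(-121.6), np.int64(86), np.float64(-115.0), np.int64(99))
```

The jaw top went −127 → −120.7 → −113.4, so about 7 mm per stroke as expected. Two more strokes are needed, the last one partial. Stroke 3.

Emit:
{"method": "play_rows", "body": {"plan": [[[0.2,0,0,0,0],[0,0,0,0,0],[0,0,0,0,0],[0,0,0,0,0],[0,0,0,0,0],[0.2,0,0,0,0],[0.3,0,0,0,0],[0.4,0,0,0,0],[0.45,0,0,0,0],[0.5,0,0,0,0],[0.6,0,0,0,0],[0.7,0,0,0,0]]]}}

```text
clock: 25.4
position: [0.4892, 0.2123, 0.0085]
ee_rot: [0.706, 0.034, 0.706, -0.028]
contact_force: [-2.3, -0.6, 8.0]
width: 0.0355
```

Emit:
{"method": "play_rows", "body": {"plan": [[[0.7,0,0,0,0],[0.7,0,0,0,0]]]}}

```text
clock: 25.6
position: [0.4892, 0.2123, 0.0085]
ee_rot: [0.706, 0.034, 0.706, -0.028]
contact_force: [-0.7, 0.1, 1.3]
width: 0.0354
```

```bash
python3 snap.py 18 17; python3 jaw.py sc17 sc18; python3 - <<'E'
from h import *
c=np.load("pics/sc18.npz")["im"][140:270,190:340];cv2.imwrite("pics/sc18.png",cv2.resize(c[:,:,::-1],None,fx=4.5,fy=4.5,interpolation=cv2.INTER_CUBIC))
E
```

```text
25.7 [-2.  -1.5  1.9] 0.0359 [0.4892 0.2123 0.0085]
scene scene0 (np.float64(-132.1), np.int64(76), np.float64(-127.3), np.int64(98))
scene sc12 (np.float64(-117.7), np.int64(146), np.float64(-125.2), np.int64(115))
scene sc16 (np.float64(-126.9), np.int64(132), np.float64(-120.7), np.int64(127))
scene sc17 (np.float64(-121.2), np.int64(89), np.float64(-113.4), np.int64(113))
scene sc18 (np.float64(-115.2), np.int64(74), np.float64(-107.4), np.int64(112))
side side0 (np.float64(-132.5), np.int64(76), np.float64(-127.3), np.int64(75))
side sd17 (np.float64(-121.6), np.int64(86), np.float64(-115.0), np.int64(99))
side sd18 (np.float64(-115.8), np.int64(78), np.float64(-108.6), np.int64(95))
sc17 jaw back y med -121.6 228 column top centre [array([620.7,  83.1]), array([96.2, 65.6]), np.float64(85.2)] side face x 105.2
   layer 22 x 104.7 y [-92.7 -16.2]
   layer 57 x 105.5 y [-92.6 -15.9]
   layer 93 x 104.7 y [-93.1 -16.3]
sc18 jaw back y med -115.08 221 column top centre [array([621.2,  82.4]), array([92.6, 66.5]), np.float64(85.6)] side face x 105.4
   layer 22 x 104.7 y [-85.2 -15.7]
   layer 57 x 105.6 y [-85.2 -16.1]
   layer 93 x 105.3 y [-94.  -16.1]
```

View pics/sc18.png

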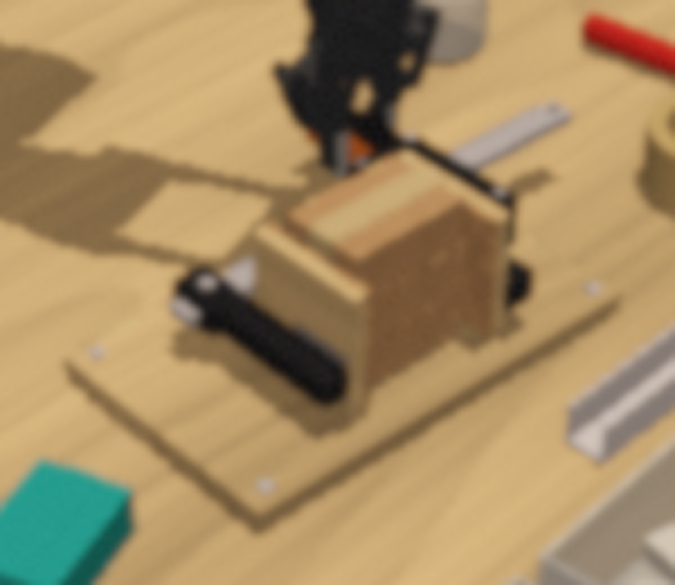

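Stroke 3 is done and the jaw is touching the column. For the last squeeze I'll shift the arm a little to −y, so the trigger finger carries about 16 N rather than 20 N.

Emit:
{"method": "play_rows", "body": {"plan": [[[0.2,0.001,0,0,0],[0,0.002,0,0,0],[0,0.002,0,0,0],[0,0.002,0,0,0],[0,0.002,0,0,0],[0.2,0.002,-0.001,0,0],[0.3,0.002,-0.002,0,0],[0.36,0.002,-0.0025,0,0],[0.4,0.002,-0.0025,0,0],[0.44,0.002,-0.0025,0,0],[0.48,0.002,-0.0025,0,0],[0.52,0.002,-0.0025,0,0]]]}}

```text
clock: 26.9
position: [0.4888, 0.2098, 0.0074]
ee_rot: [0.706, 0.035, 0.706, -0.028]
contact_force: [-2.0, -2.6, 7.6]
width: 0.0409
```

Emit:
{"method": "play_rows", "body": {"plan": [[[0.54,0,0,0,0],[0.56,0,0,0,0],[0.58,0,0,0,0],[0.6,0,0,0,0],[0.65,0,0,0,0],[0.7,0,0,0,0],[0.7,0,0,0,0]]]}}

```text
clock: 27.6
position: [0.4891, 0.2124, 0.008]
ee_rot: [0.707, 0.037, 0.706, -0.027]
contact_force: [-3.0, 7.3, 3.4]
width: 0.0357
```

```bash
python3 snap.py 19 18; python3 jaw.py sc19; python3 m3.py w19 .489 .2115 .006 85; python3 - <<'E'
from h import *
c=np.load("pics/sc19.npz")["im"][140:270,190:340];cv2.imwrite("pics/sc19.png",cv2.resize(c[:,:,::-1],None,fx=4.5,fy=4.5,interpolation=cv2.INTER_CUBIC))
E
```

```text
27.7 [-2.   8.4  3.5] 0.0359 [0.4891 0.2124 0.008 ]
scene scene0 (np.float64(-132.1), np.int64(76), np.float64(-127.3), np.int64(98))
scene sc12 (np.float64(-117.7), np.int64(146), np.float64(-125.2), np.int64(115))
scene sc16 (np.float64(-126.9), np.int64(132), np.float64(-120.7), np.int64(127))
scene sc18 (np.float64(-115.2), np.int64(74), np.float64(-107.4), np.int64(112))
scene sc19 (np.float64(-109.1), np.int64(77), np.float64(-102.2), np.int64(109))
side side0 (np.float64(-132.5), np.int64(76), np.float64(-127.3), np.int64(75))
side sd18 (np.float64(-115.8), np.int64(78), np.float64(-108.6), np.int64(95))
side sd19 (np.float64(-109.6), np.int64(76), np.float64(-103.3), np.int64(85))
sc19 jaw back y med -109.25 224 column top centre [array([622.8,  88.2]), array([93.4, 65.2]), np.float64(84.1)] side face x 106.1
   layer 22 x 105.5 y [-80.4 -17.2]
   layer 57 x 106.3 y [-78.5 -15.9]
   layer 93 x 106.0 y [-94.4 -16.4]
27.7 [0.489094   0.21241745 0.00801964]
trigger top 2847 px [363. 397.] clamp x [-107.2  -35.7] y [39.8 58.5] z 0.059
handle top 7295 px [426. 362.] clamp x [-127.6  -38.2] y [58.3 79.7] z 0.0611
housing 50 px [259. 550.] clamp x [-29.6 -23.8] y [13.6 18.2] z 0.0676
tool axis z [ 0.001  0.013 -1.   ] yaw tooly 84.83 shift mm [ 2.  -0.9 -0. ] turn -0.17 or 179.83 q6 -1.222
```

View pics/sc19.png

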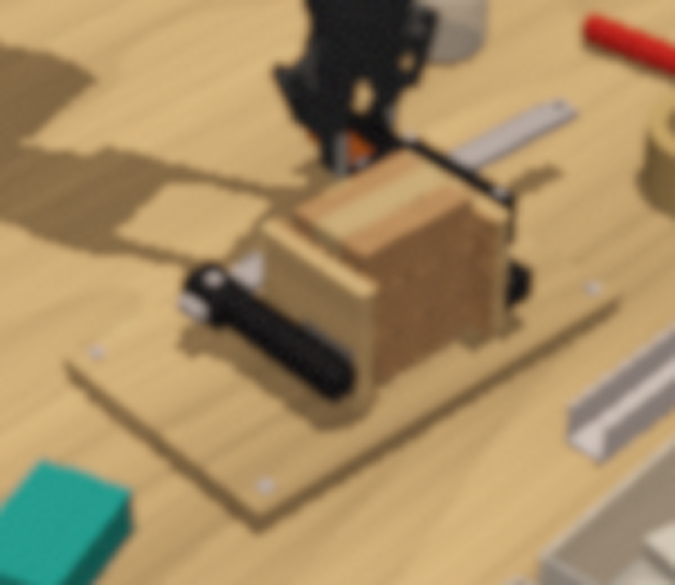

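View pics/w19.png

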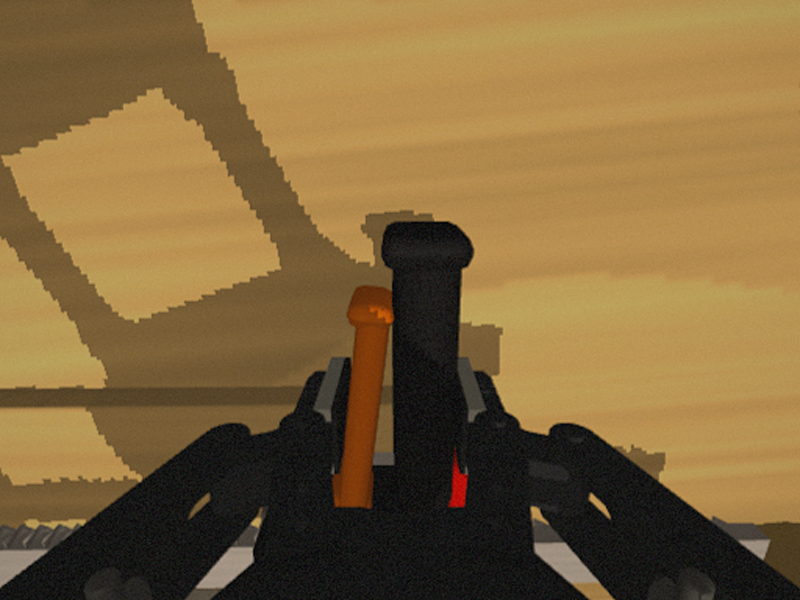

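```bash
python3 - <<'E'
from h import *
a=np.radians(-5);ey=np.array([-np.sin(a),np.cos(a)]);ex=np.array([np.cos(a),np.sin(a)]);o=np.array([551.2,144.8])
for n,fs in(("scene",["sc12","sc17","sc18","sc19"]),("side",["sd17","sd18","sd19"])):
  for f in fs:
    z=np.load(f"pics/{f}.npz");X=cloud(n,z["d"])*1000
    cx=(X[...,:2]-o)@ex;cy=(X[...,:2]-o)@ey;Z=X[...,2]
    t=(Z>121)&(Z<130)&(cx>50)&(cx<95)&(cy<20)&(cy>-125)
    j=(Z>108.5)&(Z<114.5)&(cx>35)&(cx<115)&(cy<-85)&(cy>-150)
    g=(Z>108.5)&(Z<114.5)&(cx>35)&(cx<115)&(cy<25)&(cy>-5)
    print(f,"coltop y",np.percentile(cy[t],[3,97]).round(1),t.sum(),"movjaw top",np.percentile(cy[j],[5,95]).round(1),"fixtop",np.percentile(cy[g],[5,95]).round(1))
c=np.load("pics/sd19.npz")["im"][140:240,225:320];cv2.imwrite("pics/sd19.png",cv2.resize(c[:,:,::-1],None,fx=6,fy=6,interpolation=cv2.INTER_CUBIC))
E
```

```text
sc12 coltop y [-101.   -13.6] 341 movjaw top [-133.   -97.8] fixtop [-1.3 13.4]
sc17 coltop y [-100.9  -14.2] 336 movjaw top [-121.9  -98.4] fixtop [-2.  12.7]
sc18 coltop y [-100.5  -14.6] 334 movjaw top [-116.6  -98.5] fixtop [-0.7 13. ]
sc19 coltop y [-95.4  -8.2] 339 movjaw top [-110.   -93.1] fixtop [-2.3 13.3]
sd17 coltop y [-101.2  -15.8] 255 movjaw top [-123.8  -98.8] fixtop [-1.2 11.2]
sd18 coltop y [-100.4  -13.8] 265 movjaw top [-117.2  -99.7] fixtop [-3.1  8.8]
sd19 coltop y [-95.7  -7.2] 262 movjaw top [-110.8  -93.5] fixtop [-2.5 10.9]
```

View pics/sd19.png

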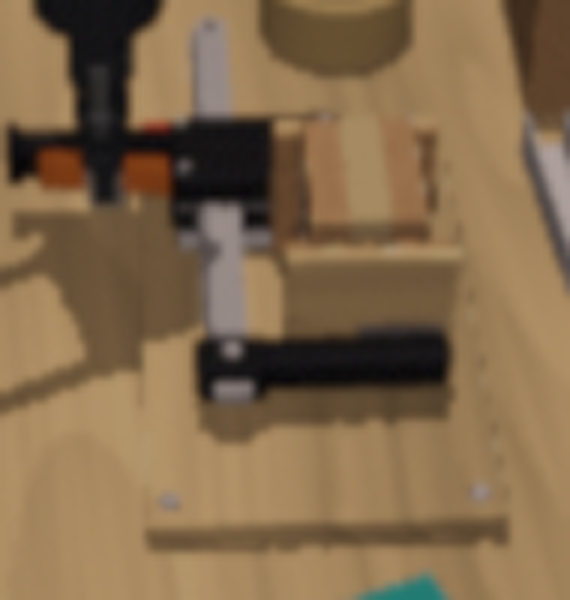

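There's still a gap of about 6 mm at the fixed jaw, and the trigger reached its stop (35.8 mm), so a fifth squeeze is needed. I'll close slowly with the same small shift.

Emit:
{"method": "play_rows", "body": {"plan": [[[0.2,0.001,0,0,0],[0,0.002,0,0,0],[0,0.002,0,0,0],[0,0.002,0,0,0],[0,0.002,0,0,0],[0.2,0.002,-0.001,0,0],[0.3,0.002,-0.002,0,0],[0.36,0.002,-0.0025,0,0],[0.4,0.002,-0.0025,0,0],[0.44,0.002,-0.0025,0,0],[0.48,0.002,-0.0025,0,0],[0.51,0.002,-0.0025,0,0]]]}}

```text
clock: 28.95
position: [0.4887, 0.2095, 0.007]
ee_rot: [0.707, 0.037, 0.706, -0.027]
contact_force: [-1.6, -2.8, 8.0]
width: 0.0421
```

Emit:
{"method": "play_rows", "body": {"plan": [[[0.53,0,0,0,0],[0.54,0,0,0,0],[0.55,0,0,0,0],[0.56,0,0,0,0],[0.57,0,0,0,0],[0.58,0,0,0,0],[0.6,0,0,0,0],[0.6,0,0,0,0]]]}}

```text
clock: 29.75
position: [0.4889, 0.2104, 0.0073]
ee_rot: [0.707, 0.037, 0.706, -0.027]
contact_force: [-2.2, 4.7, 3.0]
width: 0.04
```

Emit:
{"method": "play_rows", "body": {"plan": [[[0.65,0,-0.002,0,0],[0.7,0,-0.0025,0,0],[0.7,0,-0.0025,0,0],[0.7,0,-0.0025,0,0]]]}}

```text
clock: 30.15
position: [0.4888, 0.2105, 0.0073]
ee_rot: [0.707, 0.039, 0.706, -0.026]
contact_force: [-1.8, 10.9, -0.2]
width: 0.0401
```

```bash
python3 snap.py 20 19|head -1; python3 m3.py w20 .489 .2115 .006 85; python3 jaw.py sc20; python3 - <<'E'
from h import *
a=np.radians(-5);ey=np.array([-np.sin(a),np.cos(a)]);ex=np.array([np.cos(a),np.sin(a)]);o=np.array([551.2,144.8])
for n,fs in(("scene",["sc19","sc20"]),("side",["sd19","sd20"])):
  for f in fs:
    z=np.load(f"pics/{f}.npz");X=cloud(n,z["d"])*1000
    cx=(X[...,:2]-o)@ex;cy=(X[...,:2]-o)@ey;Z=X[...,2]
    t=(Z>121)&(Z<130)&(cx>50)&(cx<95)&(cy<20)&(cy>-125)
    j=(Z>108.5)&(Z<114.5)&(cx>35)&(cx<115)&(cy<-85)&(cy>-150)
    print(f,"coltop y",np.percentile(cy[t],[3,97]).round(1),t.sum(),"movjaw top",np.percentile(cy[j],[5,95]).round(1))
for f,b in(("sc20",(190,140,340,270)),("sd20",(225,140,320,240))):
    c=np.load(f"pics/{f}.npz")["im"][b[1]:b[3],b[0]:b[2]];cv2.imwrite(f"pics/{f}.png",cv2.resize(c[:,:,::-1],None,fx=5,fy=5,interpolation=cv2.INTER_CUBIC))
E
```

```text
30.25 [-1.9 10.8 -0.4] 0.0397 [0.4889 0.2106 0.0073]
30.25 [0.48885714 0.2105573  0.00727154]
trigger top 2900 px [354. 397.] clamp x [-107.8  -36.4] y [36.5 52.8] z 0.0591
handle top 7274 px [434. 362.] clamp x [-127.5  -39.1] y [58.3 79.7] z 0.0611
housing none
tool axis z [ 0.002  0.019 -1.   ] yaw tooly 84.74 shift mm [1.3 0.9 0.1] turn -0.26 or 179.74 q6 -1.231
sc20 jaw back y med -105.07 222 column top centre [array([623. ,  90.7]), array([94.3, 66.8]), np.float64(86.2)] side face x 106.3
   layer 22 x 105.7 y [-76.3 -16.4]
   layer 57 x 106.5 y [-91.5 -15.8]
   layer 93 x 105.9 y [-94.4 -17.3]
sc19 coltop y [-95.4  -8.2] 339 movjaw top [-110.   -93.1]
sc20 coltop y [-91.6  -3.9] 334 movjaw top [-106.3  -89.2]
sd19 coltop y [-95.7  -7.2] 262 movjaw top [-110.8  -93.5]
sd20 coltop y [-91.4  -6.1] 249 movjaw top [-107.5  -89.7]
```

View pics/sc20.png

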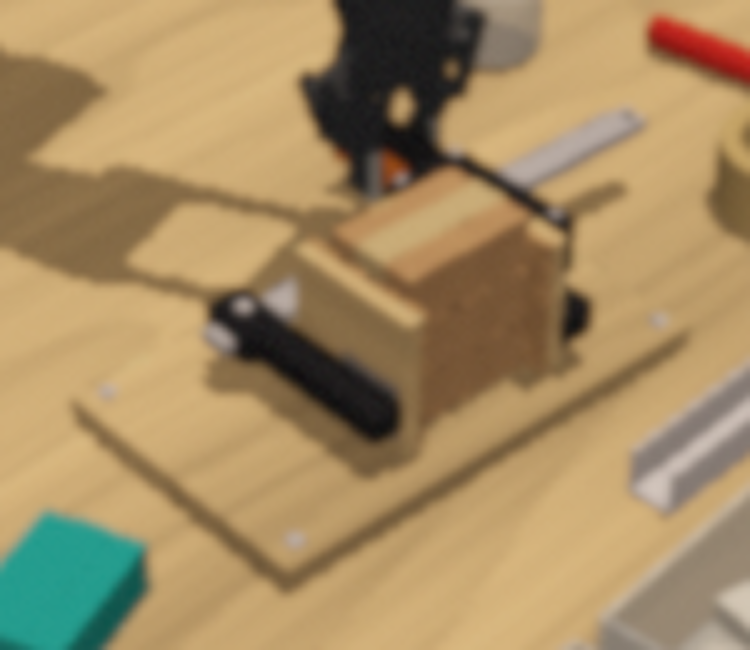

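View pics/sd20.png

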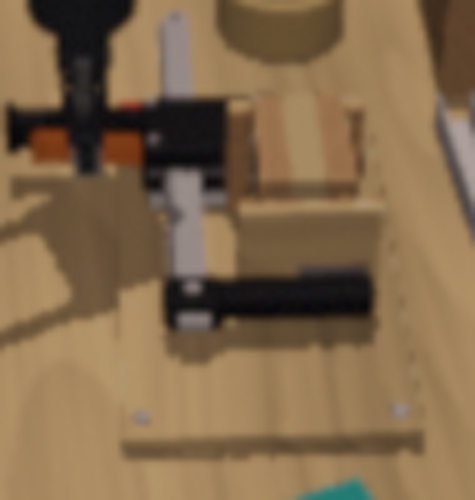

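View pics/w20.png

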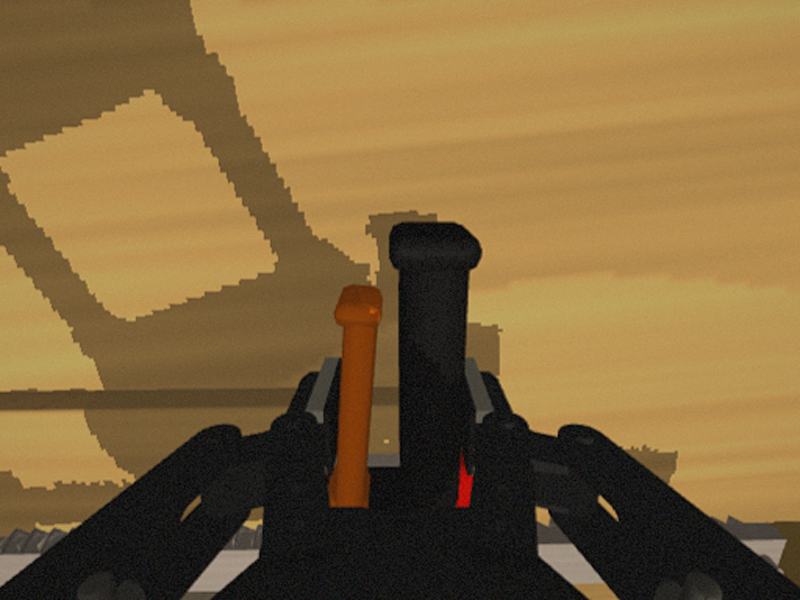

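It's tight: the trigger halted at 40 mm, short of its stop, and the column spans the jaws. I'll ease the shift so the trigger finger sits mid-range (about 16–18 N), then hold.

Emit:
{"method": "play_rows", "body": {"plan": [[[0.7,0,-0.0015,0,0],[0.7,0,-0.0012,0,0],[0.7,0,-0.0012,0,0],[0.7,0,-0.0012,0,0],[0.7,0,-0.0012,0,0],[0.7,0,-0.0012,0,0]]]}}

```text
clock: 30.9
position: [0.4889, 0.2107, 0.0072]
ee_rot: [0.707, 0.04, 0.706, -0.025]
contact_force: [-1.2, 6.5, 1.1]
width: 0.0398
```

```bash
python3 - <<'E'
from h import *
for i in range(6):
    im,d=manip.get_image("scene")
    s=manip.get_state();print(s["clock"],s["contact_force"].round(1),round(s["width"],4),s["position"].round(4))
np.savez("pics/sc21.npz",im=im,d=d)
E
python3 jaw.py sc21
```

```text
30.95 [-1.   7.3  1.5] 0.04 [0.4889 0.2107 0.0072]
31.0 [-0.5  6.7  1.7] 0.0403 [0.4889 0.2107 0.0072]
31.05 [-1.6  6.6  1.3] 0.04 [0.4888 0.2107 0.0072]
31.1 [-2.5  6.4  0.7] 0.0401 [0.4889 0.2107 0.0072]
31.15 [-0.2  7.7  0.4] 0.0403 [0.4888 0.2107 0.0072]
31.2 [-0.8  7.1  0.1] 0.04 [0.4889 0.2107 0.0072]
sc21 jaw back y med -105.07 222 column top centre [array([623.2,  91.3]), array([95.7, 67.1]), np.float64(87.1)] side face x 106.3
   layer 22 x 105.8 y [-75.2 -16.7]
   layer 57 x 106.3 y [-93.2 -15.7]
   layer 93 x 106.2 y [-94.7 -15.3]
```

Steady: width 40.0 mm, and a net 7 N on the handle side puts about 16.5 N on the trigger. Handing in.

```bash
python3 -c "
from rig import manip
print(manip.sign_off())"
```

```text
the job is handed in; nothing more can be done
None
```

I stacked both loose cartons on the one in the clamp, pumped the trigger five times and handed the job in at about 31 s, with the trigger still squeezed. The sign-off gave no verdict.

**Last checks**
- **Column:** the three cartons' sides line up within about 1 mm, and the column now reaches from the moving jaw to the fixed one.
- **Clamp:** on the fifth squeeze the trigger halted short of its stop, at a 40 mm grip width against about 35.7 mm at the stop. Jaw position, width and force then held steady.
- **Trigger force:** about 16.5 N, which should put about 15 N on the cartons. I worked this out from the 20 N grip setting and 7 N of measured sideways force, so it is an estimate. An earlier test only bounded the grip from below, so the force could be as low as about 13 N.

**What went wrong or disagreed**
- **First grasp:** the fingers closed on top of the first carton and pressed it with about 35 N. The real fingertips sit about 20–35 mm short of the stated tool point. The carton measured unmoved afterwards, so I grasped it again deeper.
- **Pump count:** I expected four pumps, but the fourth left a gap of about 6 mm at the fixed jaw, so I gave a fifth.
- **Column yaw:** the last reading from the scene camera was about 87°, against 84–86° before. I put this down to noise at the edges of the picture.

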